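Park the pot and hang the cone loosely in it

TASK

Set up the dispensing stand: slide the wide-mouthed tapered pot along the bench, without lifting it, until its foot sits snugly against both bars of the stand's V-stop. Then swing the stand's raised arm round to its end stop so that the cone is over the pot, and only then press the arm down by its black knob until the cone hangs loosely nested in the pot with about 10 mm left between the cone's collar and the pot's rim: stop before it wedges. Leave the narrow pot, the jar and the tip box where they are.

Things in the scene. Friction and masses are not known exactly. Their poses are not given: they have to be found in the camera images.
- stand: Fixed stand, place and yaw vary. Origin on the bench at the parking place between two aluminium stop bars forming a V; +x points to the post, the V opens to -x, so a foot must come in roughly along +x from in front. A low grey base plate (12 mm high, 160 mm wide, x = 90 to 210 mm) carries the post; a 10 mm high strip joins it to the V.
- dock (a point): Parking place on the bench, same point as the stand's origin; the pot's origin must come here. Its 104 mm foot then touches the middles of both bars, at x = +37, y = +37 and -37 mm (stand axes). Bars: 85 mm long, 12 mm thick, 24 mm high, at 45 degrees to x; outer ends 75 mm either side of the x axis, at about x = +10 mm.
- post_foot (a point): Foot of the upright steel post on its axis, at bench height, 150 mm from the parking place along the stand's +x. Post 22 mm diameter, top 264 mm above the bench. The arm turns about and slides down this post.
- pot_wide: The pot to use: loose steel pot, 0.34 to 0.63 kg, 60 mm high, on a solid foot disc 104 mm in diameter, 18 mm high. Bore tapers from 87 mm diameter at the rim to 58 mm at its floor (18 mm above the bench); outer diameter at the rim 95 mm, wall 4 mm. Origin at the centre of its underside. Pushed low on the foot it slides without tipping. Starts on the left or right.
- pot_narrow: A similar bystander: same steel, same 104 mm foot and 60 mm height, but a straight bore of only 60 mm (outer 68 mm). Origin at the centre of its underside. Leave it alone.
- jar: Bystander: closed jar with a blue cap, 60 mm diameter, 62 mm high, beside the stand. Origin at the centre of its underside.
- tip_box: Bystander: white pipette-tip box with a clear lid, about 62 x 62 mm and 58 mm high, beside the stand on the other side. Origin at the centre of its underside.
- boom (a joint): Angle of the swing arm about the post, rad. 0 = end stop: arm along the stand's -x, cone exactly over the parking place. Starts at 0.95 to 1.35, swung out towards the stand's +y side. Stays where left; about 1 N at the knob turns it.
- carriage (a joint): How far the arm has been lowered, m. Starts at 0 to 0.022, where the cone's lower end passes at least 25 mm over the pot's rim. Stays where left; about 4 N on the knob lowers it. Collar underside is (0.150 - value) above the bench, so gap from collar to pot rim = 0.090 - value. The tapers wedge at a gap of about 2 mm (value 0.088); a 10 mm gap is value 0.080.
- cone: The steel cone on the arm, 150 mm from the post axis: origin on its axis at the underside of its collar. Below the origin 42 mm of taper, from 88 mm diameter at the collar to 60 mm at its lower end (same taper as the pot); the collar is 102 mm in diameter and 26 mm high, above the origin. z up.
- knob (a point): Centre of the flat top of the black knob at the free end of the arm: an upright cylinder, 30 mm diameter, 36 mm high, standing on the arm 195 mm from the post axis; its top is 60 mm above the collar's underside. Push it sideways to swing the arm, press its top to lower the arm.
Things that resemble listed ones, but are neither listed nor needed, are in the scene too. Leave any brown or turquoise look-alike of the pot_wide alone.

How it is judged:
On the way, in this order (a step that is already met when the one before it is completed fails the run):
1. the wide pot stands against both bars of the V-stop (within 5 mm of the parking place) while the arm is still swung away (horizontal distance between pot_wide and dock below 0.005 m and angle between pot_wide's own z axis and vertical below 0.05 rad and value of joint boom above 0.5 rad), for 0.2 s.
2. the cone is over the parked pot (axes within 6 mm), arm still raised (horizontal distance between cone and pot_wide below 0.006 m and horizontal distance between pot_wide and dock below 0.006 m and value of joint carriage below 0.04 m), for 0.1 s.
At the end, for the whole second after the job is handed in: The wide pot stands upright on the bench within 6 mm of the parking place in the V-stop, the arm is at its end stop (within 0.05 rad) and the cone hangs in the pot, axes within 6 mm, with a gap of 5.5 to 15.5 mm between collar and rim, all at rest (z of cone in the frame of pot_wide between 0.0655 and 0.0755 m and horizontal distance between cone and pot_wide below 0.006 m and horizontal distance between pot_wide and dock below 0.006 m and angle between pot_wide's own z axis and vertical below 0.04 rad and value of joint boom below 0.05 rad and linear speed of each of pot_wide, cone below 0.01 m/s); the robot touches nothing.
It fails at once if the cone is jammed into or driven hard against the wide pot (over 15 N), or lowered to within 3 mm of the rim's height (contact force between cone and pot_wide above 15 N or value of joint carriage above 0.087 m).
It fails at once if the wide pot is lifted off the bench (over 12 mm) or tipped (over 0.25 rad) (height (world z) of pot_wide above 0.012 m or angle between pot_wide's own z axis and vertical above 0.25 rad).
It fails at once if the narrow pot, the jar or the tip box is moved by over 15 mm or tipped (distance of any of pot_narrow, jar, tip_box from where it was at the start of the episode above 0.015 m or angle between any of pot_narrow, jar, tip_box's own z axis and vertical above 0.2 rad).
It also fails if it takes over 72 s, if anything falls off the work surface, if the arm or the gripper's body presses on something with over 40 N, if the wrist force passes 120 N, or if a joint passes its speed limit or range.

ROBOT

A 6-joint arm with a two-finger parallel gripper is mounted at the origin on the work surface. World frame = base frame: x ahead of the robot, y to its left, z up, the work surface at z = 0. Lengths are in m, angles in rad, forces in N, time in s.
With the tool pointing down it reaches from about 0.425 to 0.95 m from the base axis. Payload 3.5 kg.
Tool frame: the origin (TCP) lies midway between the tips of the shut fingers; the grasp point (between the pads) lies 19 mm behind it; y points along the fingers, x is the direction in which the jaws open and shut, and the axes are right-handed (so a half turn about y gives the same grasp; the last joint's range is limited). The gripper opens to 85 mm and grips with 20 to 120 N. Pads are 22 mm wide; open, the fingers measure 114 mm over their backs; the gripper's body (76 mm by 85 mm) begins 54 mm behind the grasp point. The pads swing forward as they close: fully open they stand 13 mm farther back than shut.
Start: joints at [-1.277, 0.286, 1.577, -0, 1.279, -0.15], TCP at [0.29, -0.61, 0.231] pointing down, gripper open.
Joint ranges: [-2.77, 2.77], [-0.9, 2.22], [0.21, 2.48], [-1.53, 4.67], [0.24, 2.81], [-2.84, 2.84]. Speed limits (rad/s): [2.79, 2.79, 3.14, 3.14, 3.14, 3.14].

INTERFACE

Orientations are given as a unit quaternion [x, y, z, w].
In Python, from plant import ctrl, viewer gives the robot as it stands.
- The arm moves only by the tool step_arm, never from a script. Its argument "rows" is a list of rows, each a list of 3 entries, a list of its own where there are three numbers: the turn, a rotation vector about the tool's x, y, z in degrees, then the shift along the tool's x, y, z in mm, then the closure, from 0 (fully open) to 1 (shut). A call has 1 to 10 rows; each row is the pose to reach, as a shift and turn from the pose commanded when the call began, along the tool's axes at that moment; what a row does not reach only later rows make up. A row lasts 1/12 s, in which the tool goes at most 41.7 mm and 7.16 degrees, less where a joint would pass 70% of its speed; a pose out of reach is approached as far as the arm can. A call with a gripper value outside its range is refused whole. The fingers move at their own pace and stop on an object; "newtons" is the grip in N (left out, the last holds). Time passes only in rows, so rows that repeat a pose let the fingers close. It gives the time, the measured TCP pose, the force and the opening at its end, in the units of the state.
- ctrl.get_state(): the state, without advancing time (a new reading comes with each control period).
- viewer.read_camera(name): name is "scene" or "top" or "wrist"; returns (picture, depth): 400x640x3 uint8, red, green, blue; 400x640 float32, m along the optical axis (not along the pixel's ray), 0 where there is no reading.
- viewer.calibration(name): a dict with "K" (3x3 intrinsics, pixels), "R" (3x3) and "t" (3): a world point X has camera coordinates R X + t. Camera axes: x right, y down, z forward; pixel columns grow to the right and rows downward; lengths in m; the calibration is good to about 2 mm. A picture is of the moment at which its call begins: read the wrist's pose just before it. calibration takes no time and is no camera call; for the wrist camera it gives the pose at the moment of the call.
- ctrl.sign_off(): hands the job in, once; it reports no verdict.
The state is a dict: "time": time; "qpos": joint angles; "dq": joint speeds; "joint_efforts": joint torques, N m; "eef_pos": TCP position; "tcp_rot": TCP orientation; "contact_force": force on the tool from outside, world axes, zero at the start; "wrist_torque": the same for the moment, N m; "opening": opening from 0.0 (shut) to 1.0 (fully open).
Only numpy, scipy, OpenCV 4.12 (cv2) and the standard library are available. Lean on these libraries where they do the work, as an engineer would, in place of code of your own. Each camera call takes 0.05 s, during which the arm holds its last target.

## Working session

There is one attempt and no reset: what is moved stays moved. The work goes in short steps, Python scripts to look and compute and a tool call to move; the robot and the scene stay as the last step left them, time stands still between calls to the robot, and variables do not carry over. Pictures are saved under pics/ and viewed, and the job is handed in when it is done.

Besides the shell and the picture viewer there is one more tool, called by a JSON object that holds its "op" and its "data", one argument or row to a line. step_arm: Moves the arm, as the interface text tells. Its arguments: {"type":"object","properties":{"rows":{"type":"array"},"newtons":{"type":"number"}},"required":["rows"]}

```bash
ls; mkdir -p pics; python3 - <<'E'
from plant import ctrl, viewer
import cv2,numpy as np
print(ctrl.get_state())
for n in ["scene","top"]:
    p,d=viewer.read_camera(n); cv2.imwrite(f"pics/{n}0.png",p[:,:,::-1]); np.savez(f"{n}0.npz",p=p,d=d)
    c=viewer.calibration(n); print(n,c)
E
```

```text
pics
{'time': 0.0, 'qpos': array([-1.27699794e+00,  2.87179831e-01,  1.57818087e+00,  1.13445431e-05,
        1.27858125e+00, -1.50004439e-01]), 'dq': array([ 0.00052984, -0.00186259,  0.00118036, -0.00025758, -0.0002962 ,
        0.00031038]), 'joint_efforts': array([-1.87632133e-03, -4.05983162e+01, -2.92629540e+01, -3.29658287e-04,
        5.74612641e-03,  7.23708752e-06]), 'eef_pos': array([ 0.28966451, -0.60896421,  0.22993563]), 'tcp_rot': array([-0.59723522,  0.37832417, -0.3770732 ,  0.59832826]), 'contact_force': array([0.59438574, 0.19561046, 0.10579761]), 'wrist_torque': array([-0.02057599, -0.00471259,  0.04386061]), 'opening': 0.9990374913241761}
scene {'K': array([[514.25868792,   0.        , 321.60677142],
       [  0.        , 514.25868792, 196.63456518],
       [  0.        ,   0.        ,   1.        ]]), 'R': array([[ 0.78138834,  0.62401688, -0.00593204],
       [ 0.388602  , -0.49399777, -0.77778833],
       [-0.48828347,  0.60544953, -0.62849831]]), 't': array([-0.48164101, -0.06265626,  1.79320288])}
top {'K': array([[405.88706814,   0.        , 327.16437107],
       [  0.        , 405.88706814, 204.99844841],
       [  0.        ,   0.        ,   1.        ]]), 'R': array([[-0.01177497, -0.99987356, -0.01068756],
       [-0.9912687 ,  0.0130761 , -0.13120743],
       [ 0.13133059,  0.00904928, -0.99129732]]), 't': array([0.11766443, 0.5550404 , 1.1892645 ])}
```

View pics/scene0.png

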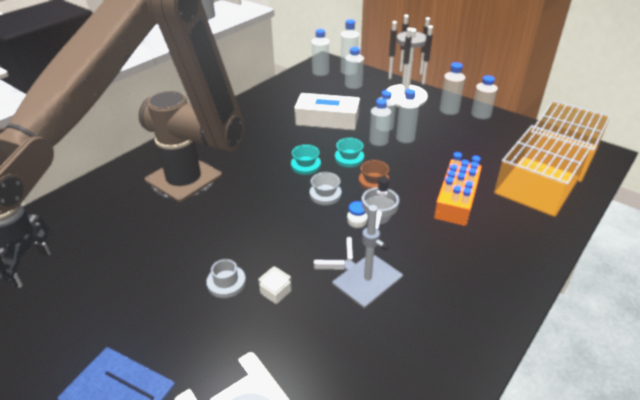

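View pics/top0.png

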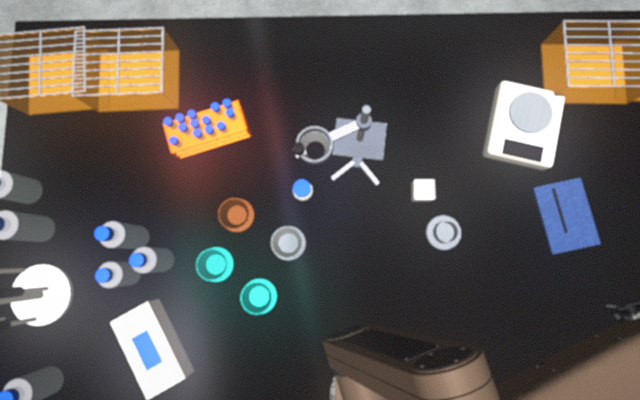

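```bash
cat > h.py <<'E'
import numpy as np,cv2
from plant import ctrl,viewer
def ray(c,u,v,z):
    K,R,t=c["K"],c["R"],c["t"]; o=-R.T@t
    d=R.T@np.linalg.inv(K)@np.array([u,v,1.]); return o+d*(z-o[2])/d[2]
def pts(c,d):
    K,R,t=c["K"],c["R"],c["t"]; v,u=np.indices(d.shape)
    P=np.stack([(u-K[0,2])/K[0,0]*d,(v-K[1,2])/K[1,1]*d,d],-1)
    return (P-t)@R
E
python3 - <<'E'
from h import *
for n,(x0,y0,w,h) in dict(top=(220,90,250,180),scene=(190,130,230,190)).items():
    p=np.load(n+"0.npz")["p"]; q=p[y0:y0+h,x0:x0+w,::-1]
    cv2.imwrite(f"pics/{n}0c.png",cv2.resize(q,None,fx=3.2,fy=3.2,interpolation=cv2.INTER_CUBIC))
f=np.load("top0.npz");c=viewer.calibration("top");P=pts(c,f["d"])
for u,v in [(288,243),(443,232),(312,145),(299,150),(366,110),(345,130),(360,140),(424,190),(302,189),(345,170),(368,172),(300,215)]: print(u,v,P[v,u].round(3))
E
```

```text
288 243 [0.444 0.231 0.018]
443 232 [ 0.471 -0.238  0.025]
312 145 [ 0.754  0.157 -0.   ]
299 150 [0.681 0.182 0.21 ]
366 110 [0.767 0.008 0.265]
345 130 [0.746 0.058 0.173]
360 140 [0.762 0.006 0.022]
424 190 [ 0.595 -0.179  0.056]
302 189 [0.602 0.185 0.062]
345 170 [0.668 0.054 0.018]
368 172 [ 0.659 -0.016  0.025]
300 215 [0.531 0.196 0.   ]
```

View pics/top0c.png

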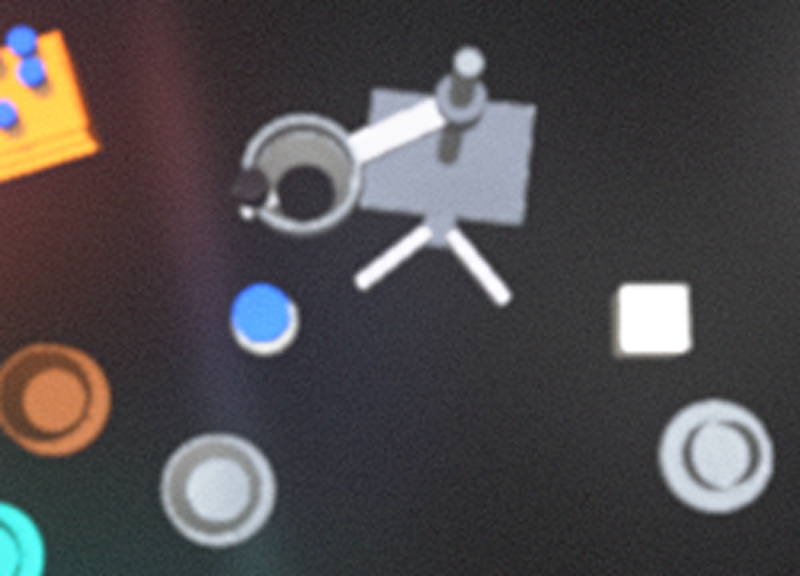

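View pics/scene0c.png

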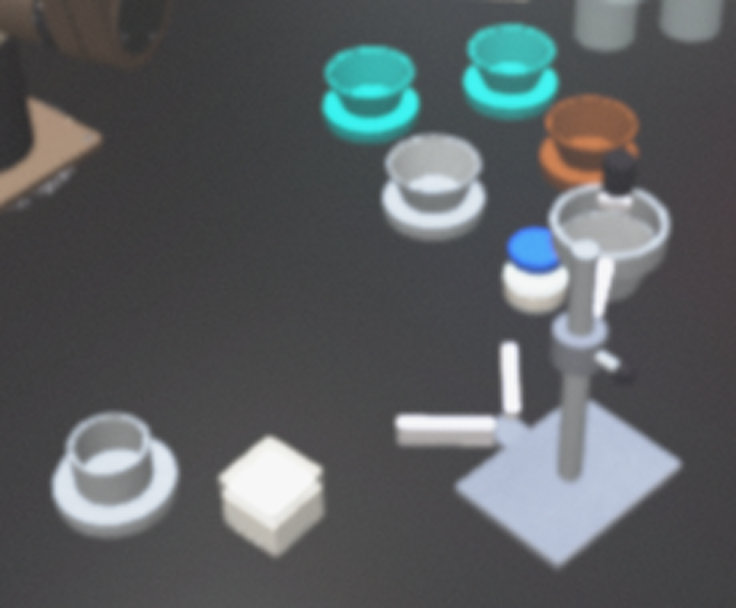

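```bash
python3 - <<'E'
from h import *
f=np.load("top0.npz");c=viewer.calibration("top");p=f["p"];P=pts(c,f["d"])
g=cv2.cvtColor(p,cv2.COLOR_RGB2GRAY)
def circ(x0,y0,r,z,th=85):
    m=np.zeros_like(g);cv2.circle(m,(x0,y0),r,255,-1)
    b=((g>th)&(m>0)).astype(np.uint8)
    cs,_=cv2.findContours(b,cv2.RETR_EXTERNAL,cv2.CHAIN_APPROX_NONE); k=max(cs,key=cv2.contourArea)
    h=cv2.convexHull(k); e=cv2.fitEllipse(k); w=ray(c,*e[0],z); print((x0,y0),e,w.round(4))
circ(288,243,25,.014);circ(443,232,25,.014)
# bars & plate via depth heights
hsv=cv2.cvtColor(p,cv2.COLOR_RGB2HSV)
b=(g>150)&(hsv[...,1]<60)
n,l,s,ce=cv2.connectedComponentsWithStats(b.astype(np.uint8))
for i in range(1,n):
    x,y,w,h,a=s[i]
    if a>20 and 320<ce[i][0]<390 and 90<ce[i][1]<195:
        v,u=np.where(l==i); q=cv2.minAreaRect(np.stack([u,v],1).astype(np.float32))
        Q=np.array([ray(c,*k,.024)[:2] for k in cv2.boxPoints(q)])
        print(s[i],ce[i].round(1),q); print(Q.round(4).tolist())
# post top by depth
z=P[...,2]
def blob(x0,x1,y0,y1,zl,zh):
    S=P[y0:y1,x0:x1].reshape(-1,3);m=(S[:,2]>zl)&(S[:,2]<zh);S=S[m];return len(S),np.median(S,0).round(4),S.min(0).round(3),S.max(0).round(3)
print("posttop",blob(355,378,98,122,.255,.275))
print("knob",blob(288,308,135,165,.185,.24))
print("collar",blob(285,345,115,175,.150,.182))
print("jar",blob(285,320,175,205,.05,.08)); print("tip",blob(405,445,170,210,.05,.08))
E
```

```text
(288, 243) ((287.74786376953125, 242.61216735839844), (35.5384407043457, 36.02457809448242), 113.4821548461914) [0.4456 0.2323 0.014 ]
(443, 232) ((443.23651123046875, 232.10763549804688), (35.279937744140625, 36.146018981933594), 129.47369384765625) [ 0.4717 -0.2413  0.014 ]
[362 105   9   9  57] [366.  109.2] ((366.0000305175781, 109.49998474121094), (7.77817440032959, 7.77817440032959), 45.0)
[[0.8602, 0.0023], [0.878, -0.0155], [0.8597, -0.0323], [0.842, -0.0146]]
[ 296  115   91   70 2305] [353.3 144. ] ((339.4997253417969, 146.30230712890625), (87.87305450439453, 66.69019317626953), 6.632514953613281)
[[0.6551, 0.2183], [0.8679, 0.1939], [0.8303, -0.0801], [0.6196, -0.05]]
posttop (65, array([0.7707, 0.0071, 0.2634]), array([ 0.761, -0.004,  0.255]), array([0.783, 0.017, 0.267]))
knob (111, array([0.689 , 0.1821, 0.2073]), array([0.677, 0.169, 0.186]), array([0.704, 0.198, 0.213]))
collar (504, array([0.7325, 0.1203, 0.1714]), array([0.659, 0.061, 0.15 ]), array([0.76 , 0.201, 0.18 ]))
jar (252, array([0.6075, 0.185 , 0.0614]), array([0.582, 0.161, 0.051]), array([0.633, 0.212, 0.069]))
tip (435, array([ 0.6009, -0.1807,  0.0576]), array([ 0.57 , -0.213,  0.05 ]), array([ 0.633, -0.15 ,  0.064]))
```

```bash
python3 - <<'E'
from h import *
c=viewer.calibration("top")
def r(x,y,z): return ray(c,(x+.5)/3.2-.5+220,(y+.5)/3.2-.5+90,z)[:2]
for n,x,y,z in [("TL",372,90,.012),("TR",536,105,.012),("BR",523,225,.012),("Lend",361,283,.024),("Rend",505,299,.024),("Lin",427,232,.024),("Rin",452,234,.024)]: print(n,r(x,y,z).round(4))
f=np.load("top0.npz");P=pts(c,f["d"])
g=cv2.cvtColor(f["p"],cv2.COLOR_RGB2GRAY)
S=[]
for (u0,u1,v0,v1) in [(328,354,162,184),(362,384,164,188)]:
    v,u=np.where(g[v0:v1,u0:u1]>150); k=np.stack([u+u0,v+v0],1).astype(np.float32)
    q=cv2.minAreaRect(k); Q=np.array([ray(c,*b,.024)[:2] for b in cv2.boxPoints(q)])
    vx=cv2.fitLine(np.array([ray(c,*b,.024)[:2] for b in k],np.float32),cv2.DIST_L2,0,.01,.01).ravel()
    print(q,Q.round(4).tolist(),vx, np.degrees(np.arctan2(vx[1],vx[0])))
E
```

```text
TL [0.8386 0.0799]
TR [ 0.8207 -0.082 ]
BR [ 0.6995 -0.0655]
Lend [0.6416 0.0935]
Rend [ 0.6241 -0.0445]
Lin [0.6909 0.029 ]
Rin [0.6886 0.0049]
((342.0993347167969, 170.12989807128906), (5.093235015869141, 27.19507598876953), 52.594642639160156) [[0.6471, 0.1018], [0.6983, 0.0342], [0.6854, 0.0249], [0.6343, 0.0925]] [ 0.5997453  -0.800191    0.6657549   0.06403309] -53.148346
((369.79949951171875, 173.7549591064453), (24.97770881652832, 5.206621170043945), 50.710594177246094) [[0.6793, 0.0083], [0.6895, -0.0044], [0.6281, -0.0515], [0.618, -0.0389]] [ 0.8022212   0.59702694  0.65312463 -0.02209813] 36.65726
```

```bash
cat >> h.py <<'E'
from scipy.spatial.transform import Rotation as Ro
def rel(pos,zdir=None):
    """tool-frame turn(deg), shift(mm) to a tool-down pose whose tool z points along zdir (either sign: tries both)"""
    s=ctrl.get_state(); R=Ro.from_quat(s["tcp_rot"]).as_matrix()
    sh=R.T@(np.array(pos)-s["eef_pos"])*1000
    print("pos",s["eef_pos"].round(4),"axes x,y,z",R[:,0].round(3),R[:,1].round(3),R[:,2].round(3),"q6",s["qpos"][[0,5]].round(2),"t",round(s["time"],2))
    print("shift",sh.round(1))
    if zdir is not None:
        for sg in (1,-1):
            z=sg*np.array([*zdir,0.]);z/=np.linalg.norm(z);y=np.array([0,0,-1.]);x=np.cross(y,z)
            print("sign",sg,"turn",np.degrees(Ro.from_matrix(R.T@np.stack([x,y,z],1)).as_rotvec()).round(1))
E
python3 - <<'E'
from h import *
rel([0.407,0.304,0.231],[0.456,-0.889])
E
```

```text
pos [ 0.2897 -0.609   0.2301] axes x,y,z [ 0.429 -0.903 -0.002] [-0.001  0.002 -1.   ] [0.903 0.429 0.   ] q6 [-1.28 -0.15] t 0.1
shift [-774.2    0.9  498. ]
sign 1 turn [ 0.1 88.3 -0.1]
sign -1 turn [ -0.1 -91.7  -0.1]
```

{"op": "step_arm", "data": {
  "rows": [
    [[0,-46,0],[-406,-70,447],0.3],
    [[0,-46,0],[-406,-70,447],0.3],
    [[0,-46,0],[-406,-70,447],0.3],
    [[0,-46,0],[-406,-70,447],0.3],
    [[0,-46,0],[-406,-70,447],0.3],
    [[0,-46,0],[-406,-70,447],0.3],
    [[0,-46,0],[-406,-70,447],0.3],
    [[0,-46,0],[-406,-70,447],0.3],
    [[0,-46,0],[-406,-70,447],0.3],
    [[0,-46,0],[-406,-70,447],0.3]
  ]
}}

```text
time: 0.93
eef_pos: [0.4471, -0.2246, 0.2791]
tcp_rot: [-0.698, 0.114, -0.114, 0.698]
contact_force: [0.9, -0.7, 0.2]
opening: 0.7
```

```bash
python3 - <<'E'
from h import *
rel([0.5,0.08,0.25],[0.456,-0.889])
print(ctrl.get_state()["opening"])
E
```

```text
pos [ 0.4471 -0.2246  0.2791] axes x,y,z [ 0.948 -0.319 -0.   ] [-0.  0. -1.] [0.319 0.948 0.   ] q6 [-0.67 -0.34] t 0.93
shift [-47.   29.2 305.5]
sign 1 turn [  0.  134.2  -0. ]
sign -1 turn [ -0.  -45.8  -0. ]
0.699530792764424
```

{"op": "step_arm", "data": {
  "rows": [
    [[0,-46,0],[-47,29,305],0.3],
    [[0,-46,0],[-47,29,305],0.3],
    [[0,-46,0],[-47,29,305],0.3],
    [[0,-46,0],[-47,29,305],0.3],
    [[0,-46,0],[-47,29,305],0.3],
    [[0,-46,0],[-47,29,305],0.3],
    [[0,-46,0],[-47,29,305],0.3],
    [[0,-46,0],[-47,29,305],0.3],
    [[0,-46,0],[-47,29,305],0.3]
  ]
}}

```text
time: 1.68
eef_pos: [0.499, 0.0809, 0.2492]
tcp_rot: [-0.686, -0.169, 0.17, 0.687]
contact_force: [0.6, -0.4, -0.9]
opening: 0.705
```

```bash
python3 - <<'E'
from h import *
rel([0.408,0.306,0.13],[0.456,-0.889])
p,d=viewer.read_camera("wrist");cv2.imwrite("pics/w1.png",p[:,:,::-1])
p,d=viewer.read_camera("scene");cv2.imwrite("pics/s1.png",p[:,:,::-1])
E
```

```text
pos [0.499  0.0809 0.2492] axes x,y,z [ 0.885  0.465 -0.001] [-0.002  0.001 -1.   ] [-0.465  0.885  0.002] q6 [-0.04 -0.53] t 1.68
shift [ 24.3 119.6 241.3]
sign 1 turn [-1.000e-01 -1.794e+02  2.000e-01]
sign -1 turn [-0.1  0.6 -0.1]
```

View pics/w1.png

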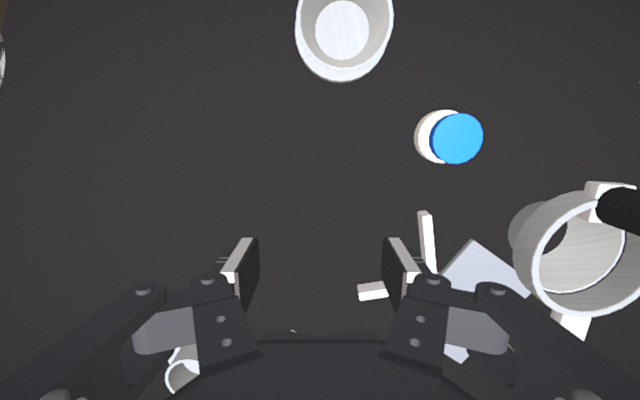

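The wrist view shows the wide pot ahead at (343,30), the jar at (455,137), and the stand's V and raised cone on the right. The way is clear.

{"op": "step_arm", "data": {
  "rows": [
    [[0,0.6,0],[24,30,241],0.3],
    [[0,0.6,0],[24,30,241],0.3],
    [[0,0.6,0],[24,30,241],0.3],
    [[0,0.6,0],[24,30,241],0.3],
    [[0,0.6,0],[24,30,241],0.3],
    [[0,0.6,0],[24,30,241],0.3],
    [[0,0.6,0],[24,120,241],0.3],
    [[0,0.6,0],[24,120,241],0.3],
    [[0,0.6,0],[24,120,241],0.3],
    [[0,0.6,0],[24,120,241],0.3]
  ]
}}

```text
time: 2.62
eef_pos: [0.408, 0.3001, 0.127]
tcp_rot: [0.689, 0.161, -0.166, -0.687]
contact_force: [0.6, 0.1, 0.4]
opening: 0.699
```

```bash
python3 - <<'E'
from h import *
rel([0.408,0.306,0.001],[0.456,-0.889])
p,d=viewer.read_camera("wrist");cv2.imwrite("pics/w2.png",p[:,:,::-1])
p,d=viewer.read_camera("scene");cv2.imwrite("pics/s2.png",p[100:300,150:450,::-1].repeat(2,0).repeat(2,1))
E
```

```text
pos [0.408  0.3001 0.127 ] axes x,y,z [ 0.893  0.45  -0.008] [-0.007 -0.004 -1.   ] [-0.45   0.893 -0.   ] q6 [ 0.43 -0.03] t 2.62
shift [  3.7 126.    5.3]
sign 1 turn [  0.7 179.6  -0. ]
sign -1 turn [-0.  -0.4 -0.5]
```

View pics/w2.png

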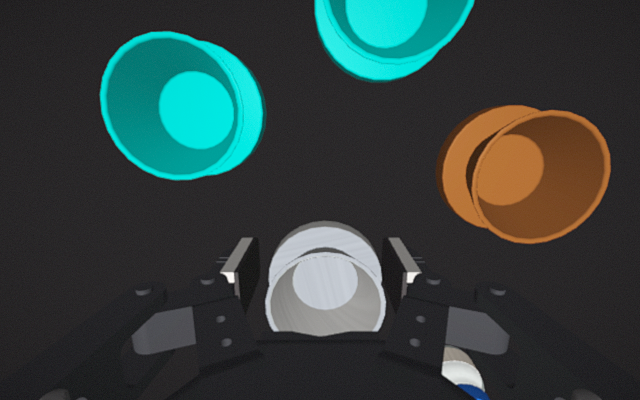

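View pics/s2.png

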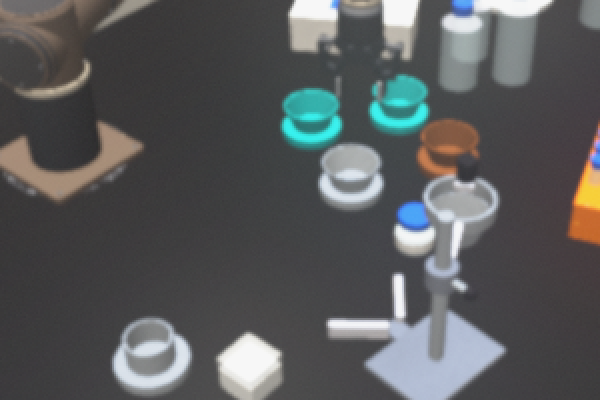

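The pot is centred between the fingers at (327,285). The brown and turquoise look-alikes are well clear, so I'm descending behind the foot.

{"op": "step_arm", "data": {
  "rows": [
    [[0,0,-0.5],[4,30,5],0.3],
    [[0,0,-0.5],[4,60,5],0.3],
    [[0,0,-0.5],[4,90,5],0.3],
    [[0,0,-0.5],[4,110,5],0.3],
    [[0,0,-0.5],[4,118,5],0.3],
    [[0,0,-0.5],[4,123,5],0.3],
    [[0,0,-0.5],[4,123,5],0.3]
  ]
}}

```text
time: 3.3
eef_pos: [0.413, 0.3089, 0.0087]
tcp_rot: [-0.687, -0.168, 0.16, 0.689]
contact_force: [-0.4, 0.1, 0.3]
opening: 0.698
```

```bash
python3 - <<'E'
from h import *
rel([0.546-.456*.053,0.037+.889*.053,0.002],[0.456,-0.889])
c=viewer.calibration("wrist")
X=c["R"]@np.array([0.4456,.2323,.018])+c["t"];print((c["K"]@X/X[2])[:2])
p,d=viewer.read_camera("wrist");cv2.imwrite("pics/w3.png",p[:,:,::-1])
E
```

```text
pos [0.413  0.3089 0.0087] axes x,y,z [0.893 0.45  0.011] [ 0.01   0.005 -1.   ] [-0.45   0.893 -0.   ] q6 [ 0.45 -0.02] t 3.3
shift [  -4.1    6.7 -249.7]
sign 1 turn [ -1.  179.6   0. ]
sign -1 turn [ 0.  -0.4  0.6]
[312.09070312 398.57465308]
```

View pics/w3.png

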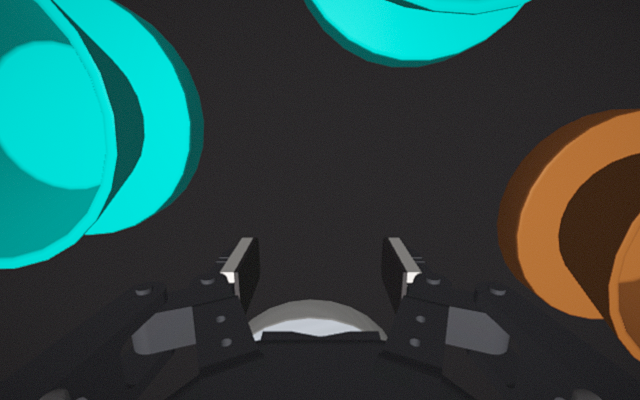

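{"op": "step_arm", "data": {
  "rows": [
    [[0,0,0.6],[-4,6,0],0.3],
    [[0,0,0.6],[-4,6,-10],0.3],
    [[0,0,0.6],[-4,7,-20],0.3],
    [[0,0,0.6],[-4,7,-30],0.3],
    [[0,0,0.6],[-4,7,-38],0.3],
    [[0,0,0.6],[-4,7,-46],0.3],
    [[0,0,0.6],[-4,7,-54],0.3],
    [[0,0,0.6],[-4,7,-62],0.3],
    [[0,0,0.6],[-4,7,-70],0.3],
    [[0,0,0.6],[-4,7,-78],0.3]
  ]
}}

```text
time: 4.18
eef_pos: [0.4433, 0.2368, 0.0005]
tcp_rot: [-0.688, -0.163, 0.165, 0.688]
contact_force: [-2.4, 4.8, 2.0]
opening: 0.704
```

```bash
python3 - <<'E'
from h import *
rel([0.546-.456*.053,0.037+.889*.053,0.002],[0.456,-0.889])
p,d=viewer.read_camera("scene");cv2.imwrite("pics/s3.png",p[100:300,150:450,::-1].repeat(2,0).repeat(2,1))
p,d=viewer.read_camera("top");cv2.imwrite("pics/t3.png",p[90:290,200:460,::-1].repeat(3,0).repeat(3,1))
E
```

```text
pos [0.4433 0.2368 0.0005] axes x,y,z [ 0.892  0.451 -0.002] [-0.002 -0.    -1.   ] [-0.451  0.892  0.   ] q6 [ 0.29 -0.18] t 4.18
shift [   1.2   -1.6 -171.7]
sign 1 turn [ 1.000e-01  1.797e+02 -0.000e+00]
sign -1 turn [-0.  -0.3 -0.1]
```

View pics/s3.png

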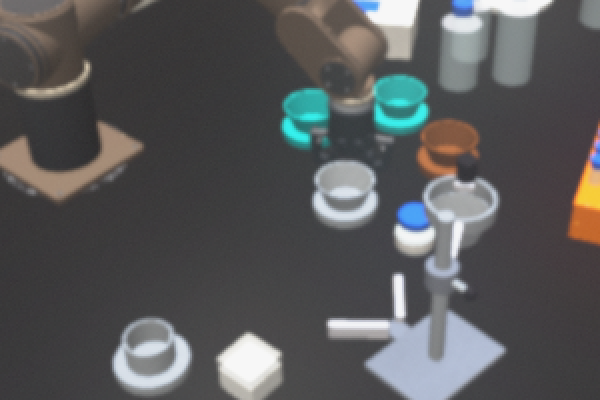

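View pics/t3.png

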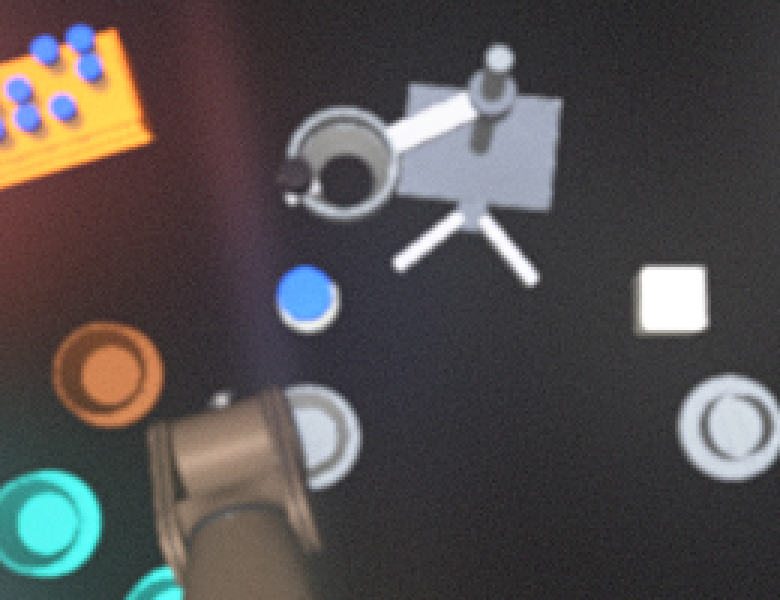

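The foot is seated between the fingers and moving upright, with about 5 N of drag. I'm continuing the push.

{"op": "step_arm", "data": {
  "rows": [
    [[0,0,0],[0,-1,-12],0.3],
    [[0,0,0],[0,-1,-24],0.3],
    [[0,0,0],[1,-1,-36],0.3],
    [[0,0,0],[1,-1,-48],0.3],
    [[0,0,0],[1,-1,-60],0.3],
    [[0,0,0],[1,-1,-72],0.3],
    [[0,0,0],[1,-1,-84],0.3],
    [[0,0,0],[1,-1,-96],0.3],
    [[0,0,0],[1,-1,-104],0.3],
    [[0,0,0],[1,-1,-110],0.3]
  ]
}}

```text
time: 5.12
eef_pos: [0.4941, 0.1384, 0.0013]
tcp_rot: [0.688, 0.163, -0.164, -0.688]
contact_force: [-1.1, 1.9, -1.5]
opening: 0.7
```

```bash
python3 - <<'E'
from h import *
rel([0.546-.456*.053,0.037+.889*.053,0.002],[0.456,-0.889])
p,d=viewer.read_camera("top");cv2.imwrite("pics/t4.png",p[90:290,200:460,::-1].repeat(3,0).repeat(3,1))
E
```

```text
pos [0.4941 0.1384 0.0013] axes x,y,z [ 0.893  0.45  -0.002] [-0.002 -0.001 -1.   ] [-0.45   0.893 -0.   ] q6 [ 0.08 -0.39] t 5.12
shift [  0.3  -0.7 -61. ]
sign 1 turn [  0.2 179.6   0. ]
sign -1 turn [ 0.  -0.4 -0.1]
```

View pics/t4.png

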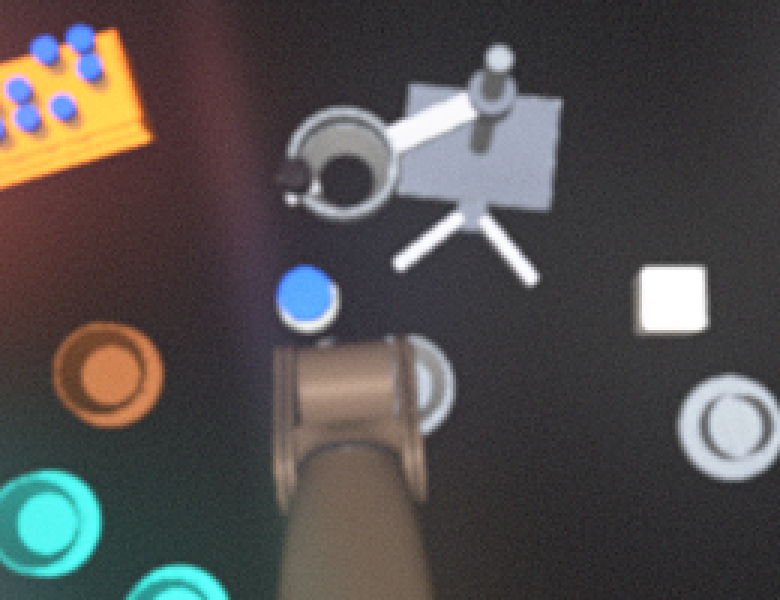

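{"op": "step_arm", "data": {
  "rows": [
    [[0,0,0],[0,0,-12],0.3],
    [[0,0,0],[0,0,-24],0.3],
    [[0,0,0],[0,0,-36],0.3],
    [[0,0,0],[0,0,-48],0.3],
    [[0,0,0],[0,0,-56],0.3],
    [[0,0,0],[0,0,-61],0.3],
    [[0,0,0],[0,0,-61],0.3],
    [[0,0,0],[0,0,-40],0.3],
    [[0,0,0],[0,0,-20],0.3],
    [[0,0,0],[0,0,-20],0.3]
  ]
}}

```text
time: 6.0
eef_pos: [0.5012, 0.1231, 0.001]
tcp_rot: [0.688, 0.164, -0.166, -0.687]
contact_force: [0.5, -0.1, 0.3]
opening: 0.698
```

```bash
python3 - <<'E'
from h import *
rel([0.44,0.055,0.11],[0.991,-0.136])
p,d=viewer.read_camera("top");cv2.imwrite("pics/t5.png",p[90:290,200:460,::-1].repeat(3,0).repeat(3,1))
E
```

```text
pos [0.5012 0.1231 0.001 ] axes x,y,z [ 0.891  0.453 -0.002] [-0.002 -0.001 -1.   ] [-0.453  0.891 -0.   ] q6 [ 0.04 -0.43] t 6.0
shift [ -85.7 -108.8  -32.9]
sign 1 turn [ 2.000e-01  1.248e+02 -1.000e-01]
sign -1 turn [ -0.1 -55.2  -0.1]
```

View pics/t5.png

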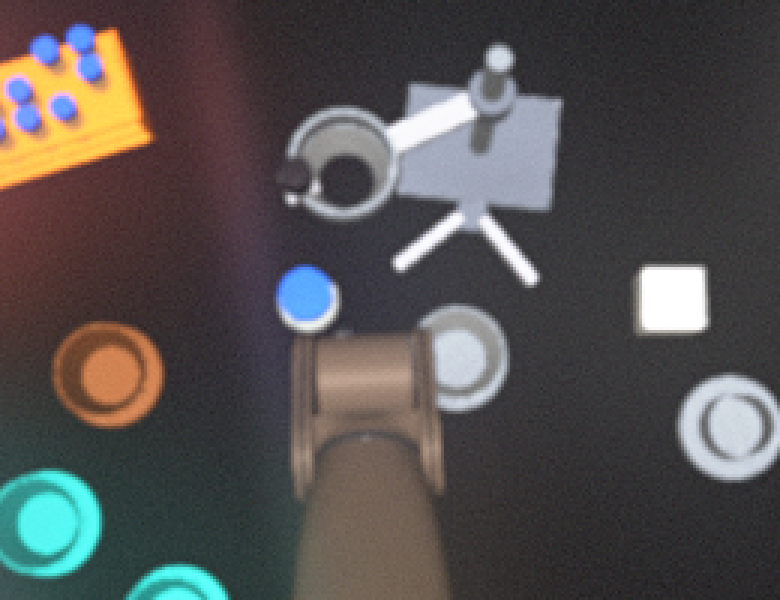

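{"op": "step_arm", "data": {
  "rows": [
    [[0,0,0],[0,-40,5],0.3],
    [[0,0,0],[0,-80,5],0.3],
    [[0,-7,0],[0,-109,0],0.3],
    [[0,-55,0],[-86,-109,-33],0.3],
    [[0,-55,0],[-86,-109,-33],0.3],
    [[0,-55,0],[-86,-109,-33],0.3],
    [[0,-55,0],[-86,-109,-33],0.3],
    [[0,-55,0],[-86,-109,-33],0.3],
    [[0,-55,0],[-86,-109,-33],0.3],
    [[0,-55,0],[-86,-109,-33],0.3]
  ]
}}

```text
time: 6.88
eef_pos: [0.4416, 0.0524, 0.111]
tcp_rot: [0.534, 0.464, -0.465, -0.532]
contact_force: [0.0, 0.5, 0.2]
opening: 0.698
```

```bash
python3 - <<'E'
from h import *
p,d=viewer.read_camera("top");cv2.imwrite("pics/t6.png",p[90:290,200:460,::-1].repeat(3,0).repeat(3,1))
c=viewer.calibration("top")
g=cv2.cvtColor(p,cv2.COLOR_RGB2GRAY)
m=np.zeros_like(g);cv2.circle(m,(352,209),23,255,-1)
k=max(cv2.findContours(((g>85)&(m>0)).astype(np.uint8),cv2.RETR_EXTERNAL,cv2.CHAIN_APPROX_NONE)[0],key=cv2.contourArea)
e=cv2.fitEllipse(k);w=ray(c,*e[0],.014);print(e,w)
x=np.array([.991,-.136]);o=w[:2]-[.620,.027];print("stand xy",o@x,o@[.136,.991])
t=w[:2]-.08*x
rel([*t,0.11],x)
E
```

```text
((351.5099792480469, 211.5662078857422), (36.012451171875, 41.451175689697266), 3.4952335357666016) [0.53821073 0.03642142 0.014     ]
stand xy -0.08233448208650013 -0.0017867154609876928
pos [0.4416 0.0525 0.1109] axes x,y,z [ 0.134  0.991 -0.002] [ 0.    -0.002 -1.   ] [-0.991  0.134 -0.001] q6 [-0.11 -1.54] t 6.93
shift [ -2.8   1.  -17.9]
sign 1 turn [-2.000e-01 -1.799e+02 -1.000e-01]
sign -1 turn [ 0.   0.1 -0.1]
```

View pics/t6.png

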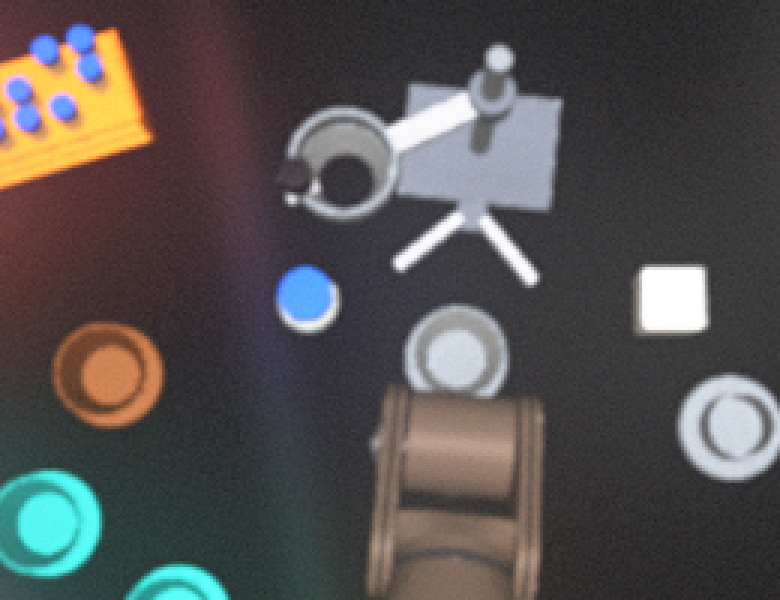

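Only the wide pot's lower edge is covered by the wrist. It sits at about (456,357) in the crop, on the stand's axis and about 75 mm short of the dock. I'm lowering behind it now.

{"op": "step_arm", "data": {
  "rows": [
    [[0,0,0],[-3,10,-19],0.3],
    [[0,0,0],[-3,40,-19],0.3],
    [[0,0,0],[-3,70,-19],0.3],
    [[0,0,0],[-3,95,-19],0.3],
    [[0,0,0],[-3,105,-19],0.3],
    [[0,0,0],[-3,109,-19],0.3],
    [[0,0,0],[-3,109,-29],0.3],
    [[0,0,0],[-3,109,-39],0.3],
    [[0,0,0],[-3,109,-47],0.3],
    [[0,0,0],[-3,109,-55],0.3]
  ]
}}

```text
time: 7.77
eef_pos: [0.4965, 0.0425, 0.003]
tcp_rot: [-0.534, -0.463, 0.464, 0.534]
contact_force: [-7.3, 2.3, 4.7]
opening: 0.699
```

```bash
python3 - <<'E'
from h import *
rel([0.620-.053*.991,0.027+.053*.136,0.002],[0.991,-0.136])
p,d=viewer.read_camera("top");cv2.imwrite("pics/t7.png",p[90:290,200:460,::-1].repeat(3,0).repeat(3,1))
E
```

```text
pos [0.4965 0.0425 0.003 ] axes x,y,z [ 0.142  0.99  -0.001] [-0.001 -0.001 -1.   ] [-0.99   0.142  0.001] q6 [-0.12 -1.55] t 7.77
shift [  1.9   1.  -71.5]
sign 1 turn [ 1.000e-01  1.796e+02 -1.000e-01]
sign -1 turn [-0.1 -0.4 -0. ]
```

View pics/t7.png

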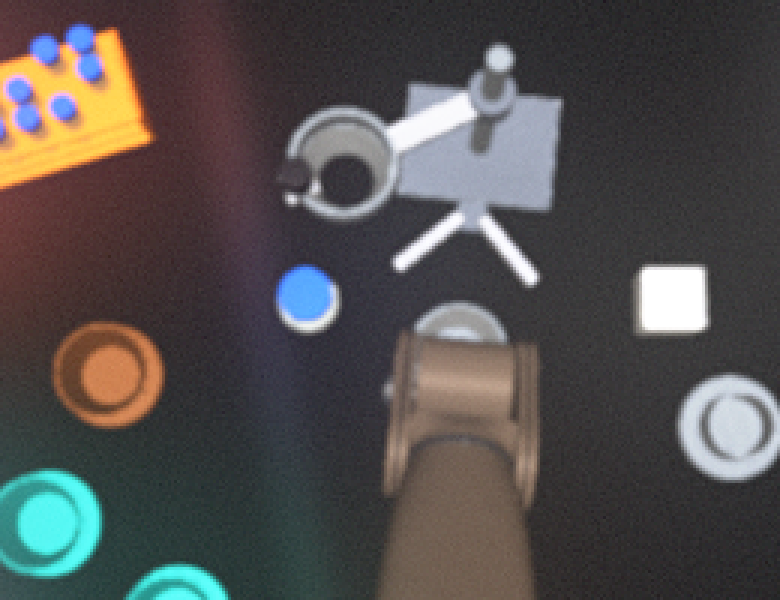

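{"op": "step_arm", "data": {
  "rows": [
    [[0,-0.4,0],[1,1,-10],0.3],
    [[0,-0.4,0],[2,1,-20],0.3],
    [[0,-0.4,0],[2,1,-30],0.3],
    [[0,-0.4,0],[2,1,-40],0.3],
    [[0,-0.4,0],[2,1,-48],0.3],
    [[0,-0.4,0],[2,1,-54],0.3],
    [[0,-0.4,0],[2,1,-59],0.3],
    [[0,-0.4,0],[2,1,-62],0.3],
    [[0,-0.4,0],[2,1,-64],0.3],
    [[0,-0.4,0],[2,1,-66],0.3]
  ]
}}

```text
time: 8.65
eef_pos: [0.5589, 0.0355, 0.0005]
tcp_rot: [-0.531, -0.463, 0.467, 0.534]
contact_force: [-7.1, 2.4, 6.9]
opening: 0.699
```

```bash
python3 - <<'E'
from h import *
rel([0.620-.053*.991,0.027+.053*.136,0.002],[0.991,-0.136])
p,d=viewer.read_camera("top");cv2.imwrite("pics/t8.png",p[110:230,270:430,::-1].repeat(5,0).repeat(5,1))
E
```

```text
pos [5.589e-01 3.550e-02 5.000e-04] axes x,y,z [ 0.135  0.991 -0.001] [-0.006 -0.    -1.   ] [-0.991  0.135  0.006] q6 [-0.12 -1.55] t 8.65
shift [-0.2 -1.5 -8.6]
sign 1 turn [-1.000e-01 -1.799e+02  6.000e-01]
sign -1 turn [-0.4  0.1 -0.1]
```

View pics/t8.png

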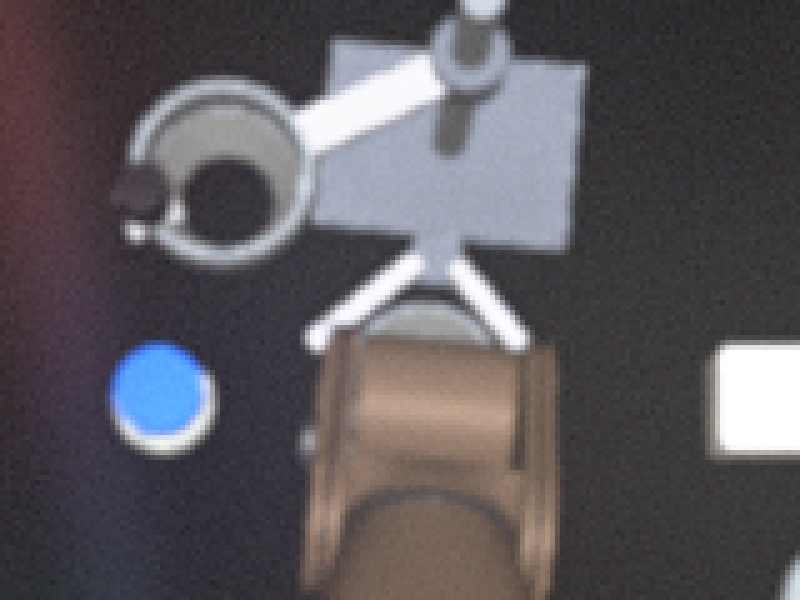

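{"op": "step_arm", "data": {
  "rows": [
    [[0,0,0],[0,-1,-2],0.3],
    [[0,0,0],[0,-1,-4],0.3],
    [[0,0,0],[0,-1,-5],0.3],
    [[0,0,0],[0,-1,-6],0.3],
    [[0,0,0],[0,-1,-7],0.3],
    [[0,0,0],[0,-1,-8],0.3]
  ]
}}

```text
time: 9.2
eef_pos: [0.5681, 0.0341, 0.001]
tcp_rot: [-0.532, -0.464, 0.466, 0.533]
contact_force: [-2.6, -0.3, -2.7]
opening: 0.696
```

{"op": "step_arm", "data": {
  "rows": [
    [[0,0,0],[0,0,-1],0.3],
    [[0,0,0],[0,0,-2],0.3],
    [[0,0,0],[0,0,-3],0.3],
    [[0,0,0],[0,0,-3],0.3]
  ]
}}

```text
time: 9.53
eef_pos: [0.5703, 0.0338, 0.0009]
tcp_rot: [-0.532, -0.464, 0.466, 0.534]
contact_force: [-5.7, 0.2, 0.5]
opening: 0.698
```

{"op": "step_arm", "data": {
  "rows": [
    [[0,0,0],[0,0,-1],0.3],
    [[0,0,0],[0,0,-2],0.3],
    [[0,0,0],[0,0,-3],0.3],
    [[0,0,0],[0,0,-3],0.3]
  ]
}}

```text
time: 9.87
eef_pos: [0.5705, 0.0337, 0.0007]
tcp_rot: [-0.53, -0.462, 0.468, 0.535]
contact_force: [-12.9, -0.6, 6.9]
opening: 0.701
```

```bash
python3 - <<'E'
from h import *
p,d=viewer.read_camera("top");cv2.imwrite("pics/t9.png",p[110:230,270:430,::-1].repeat(5,0).repeat(5,1))
p,d=viewer.read_camera("scene");cv2.imwrite("pics/s9.png",cv2.resize(p[180:300,280:430,::-1],None,fx=5,fy=5))
E
```

View pics/t9.png

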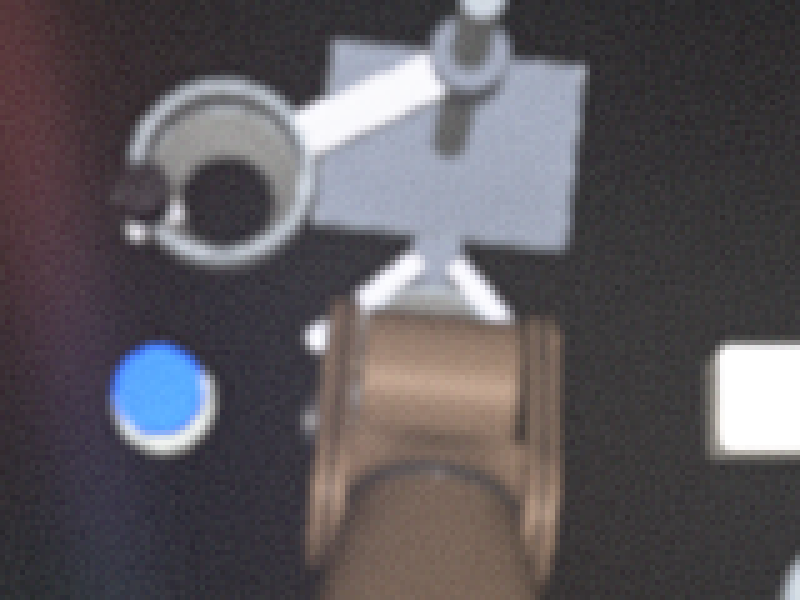

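View pics/s9.png

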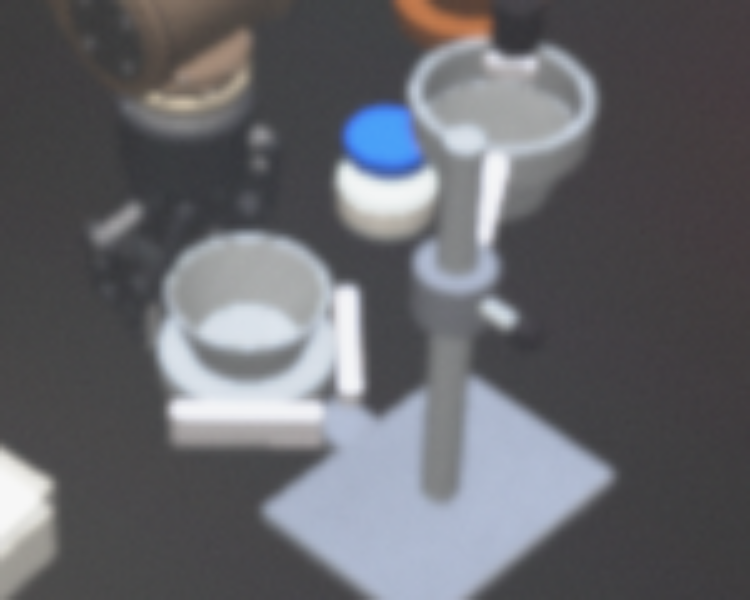

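The push force rose to 13 N with no further travel. The scene view shows the foot against both bars, at (250,400) and (345,340). I'm backing off and lifting to verify.

{"op": "step_arm", "data": {
  "rows": [
    [[0,0,0],[0,0,5],0.3],
    [[0,0,0],[0,0,20],0.3],
    [[0,0,0],[0,-5,40],0.3],
    [[0,0,0],[0,-40,45],0.3],
    [[0,0,0],[0,-80,60],0.3],
    [[0,0,0],[0,-120,80],0.3],
    [[0,0,0],[0,-160,90],0.3],
    [[0,0,0],[0,-200,90],0.3],
    [[0,0,0],[0,-235,90],0.3],
    [[0,0,0],[0,-235,90],0.3]
  ]
}}

```text
time: 10.8
eef_pos: [0.4913, 0.0451, 0.2479]
tcp_rot: [0.539, 0.47, -0.46, -0.527]
contact_force: [0.8, 0.5, 1.4]
opening: 0.697
```

```bash
python3 - <<'E'
from h import *
p,d=viewer.read_camera("top");cv2.imwrite("pics/t10.png",p[110:230,270:430,::-1].repeat(5,0).repeat(5,1));np.savez("t10.npz",p=p,d=d)
p,d=viewer.read_camera("wrist");cv2.imwrite("pics/w10.png",p[:,:,::-1])
p,d=viewer.read_camera("scene");np.savez("s10.npz",p=p,d=d)
print(ctrl.get_state()["eef_pos"])
E
```

```text
[0.48638322 0.0455156  0.23756149]
```

View pics/t10.png

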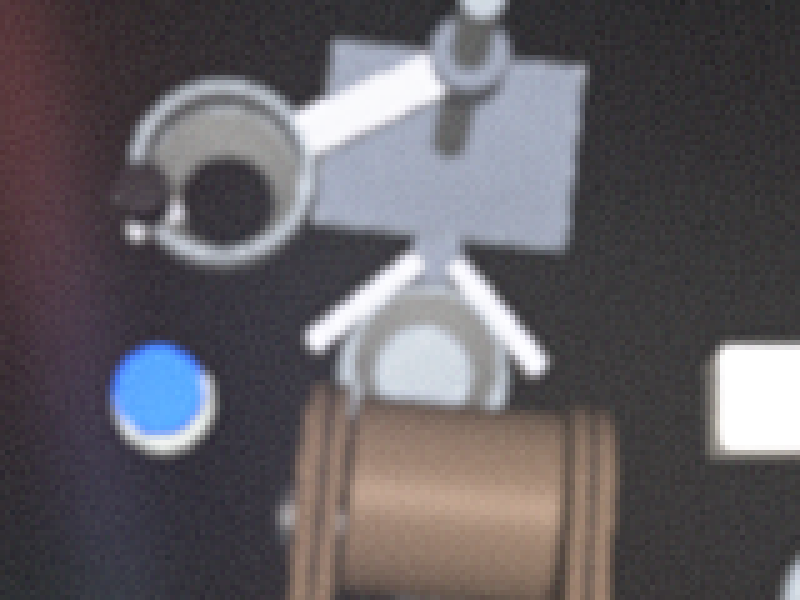

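View pics/w10.png

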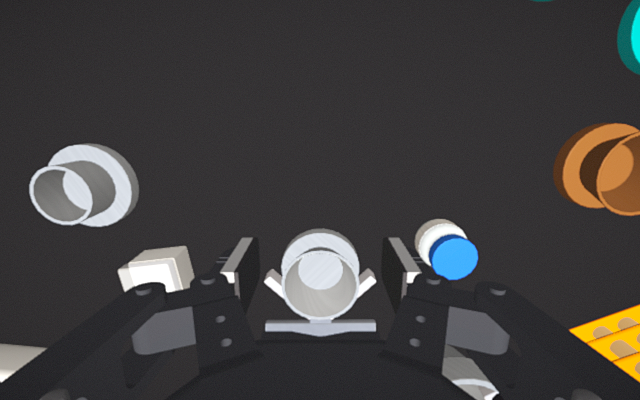

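```bash
python3 - <<'E'
from h import *
c=viewer.calibration("top");print("pot floor",ray(c,354.7,184.3,.018))
f=np.load("t10.npz");P=pts(c,f["d"]);
S=P[135:165,285:310].reshape(-1,3);S=S[(S[:,2]>.2)&(S[:,2]<.22)];print("knob top",len(S),np.median(S,0),S.mean(0))
g=f["p"].max(2);v,u=np.where(g[140:162,290:306]<75);print("knob dark px",u.mean()+290,v.mean()+140,ray(c,u.mean()+290,v.mean()+140,.2))
c2=viewer.calibration("scene");f2=np.load("s10.npz");P2=pts(c2,f2["d"]);
S=P2[170:200,370:395].reshape(-1,3);S=S[(S[:,2]>.2)&(S[:,2]<.22)];print("scene knob top",len(S),np.median(S,0))
th=1.0;x=np.array([.991,-.136]);y=np.array([.136,.991])
k=np.array([.771,.007])+.195*(-np.cos(th)*x+np.sin(th)*y);print(k)
rel([*k,.28],np.cos(th)*x-np.sin(th)*y)
E
```

```text
pot floor [0.6223581 0.0251167 0.018    ]
knob top 99 [0.68966762 0.18433887 0.20812572] [0.69016545 0.18343693 0.2078795 ]
knob dark px 294.65060240963857 151.40963855421685 [0.68014377 0.19422383 0.2       ]
scene knob top 86 [0.69256274 0.17958193 0.20959073]
[0.68890509 0.18393888]
pos [0.4864 0.0455 0.2376] axes x,y,z [ 0.135  0.991 -0.001] [ 0.003 -0.001 -1.   ] [-0.991  0.135 -0.003] q6 [-0.11 -1.55] t 10.95
shift [ 164.5  -42.  -182. ]
sign 1 turn [   0.  -122.7   -0.2]
sign -1 turn [ 0.2 57.3  0. ]
```

The pot floor centre is at (0.622, 0.025) and the dock estimate is (0.622, 0.027), so it's seated. Next I'm moving over the knob.

{"op": "step_arm", "data": {
  "rows": [
    [[0,7,0],[10,-42,0],0.3],
    [[0,57,0],[164,-42,-182],0.3],
    [[0,57,0],[164,-42,-182],0.3],
    [[0,57,0],[164,-42,-182],0.3],
    [[0,57,0],[164,-42,-182],0.3],
    [[0,57,0],[164,-42,-182],0.3],
    [[0,57,0],[164,-42,-182],0.3],
    [[0,57,0],[164,-42,-182],0.3],
    [[0,57,0],[164,-42,-182],0.3],
    [[0,57,0],[164,-42,-182],0.3]
  ]
}}

```text
time: 11.78
eef_pos: [0.6875, 0.1835, 0.2748]
tcp_rot: [0.69, 0.153, -0.158, -0.69]
contact_force: [0.9, -1.0, 0.5]
opening: 0.703
```

```bash
python3 - <<'E'
from h import *
th=1.0;x=np.array([.991,-.136]);y=np.array([.136,.991])
k=np.array([.771,.007])+.195*(-np.cos(th)*x+np.sin(th)*y)
rel([*k,.183],np.cos(th)*x-np.sin(th)*y)
p,d=viewer.read_camera("wrist");cv2.imwrite("pics/w11.png",p[:,:,::-1])
p,d=viewer.read_camera("scene");cv2.imwrite("pics/s11.png",cv2.resize(p[100:300,230:450,::-1],None,fx=3,fy=3))
E
```

```text
pos [0.6875 0.1835 0.2748] axes x,y,z [ 0.903  0.429 -0.006] [-0.006 -0.001 -1.   ] [-0.429  0.903  0.001] q6 [ 0.12 -0.32] t 11.78
shift [ 2.  91.8 -0.3]
sign 1 turn [-5.000e-01 -1.795e+02  1.000e-01]
sign -1 turn [-0.1  0.5 -0.3]
```

View pics/w11.png

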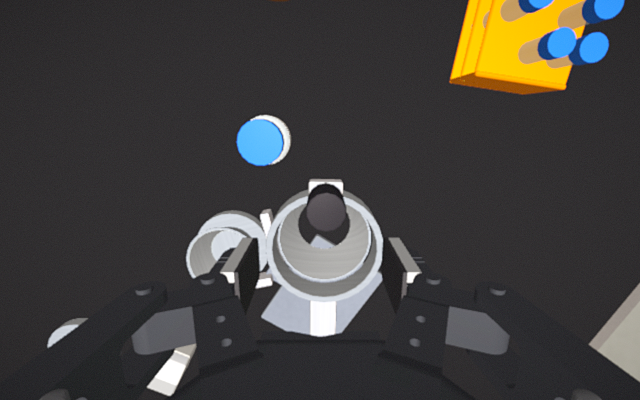

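View pics/s11.png

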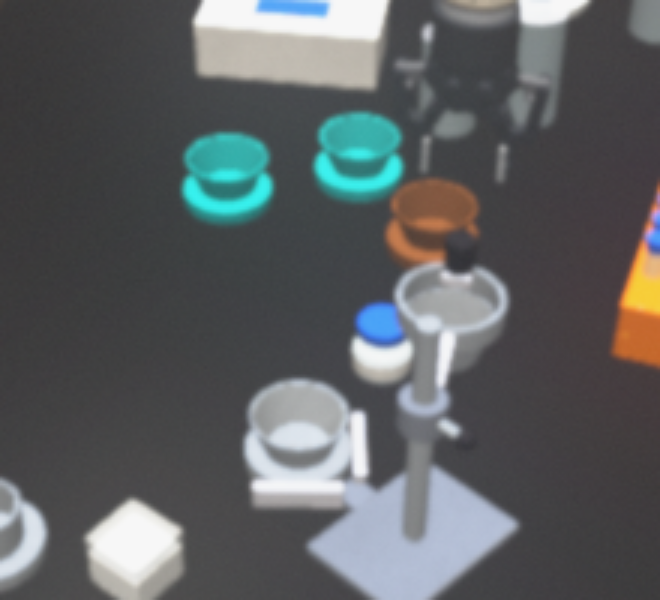

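The knob lies midway between the fingers at (326,212), and the hand is clear of the jar and the post. Descending around it.

{"op": "step_arm", "data": {
  "rows": [
    [[0,0.5,0],[2,25,0],0.3],
    [[0,0.5,0],[2,50,0],0.3],
    [[0,0.5,0],[2,72,0],0.3],
    [[0,0.5,0],[2,84,0],0.3],
    [[0,0.5,0],[2,90,0],0.3],
    [[0,0.5,0],[2,90,0],0.3]
  ]
}}

```text
time: 12.38
eef_pos: [0.6887, 0.1839, 0.1866]
tcp_rot: [0.691, 0.15, -0.153, -0.691]
contact_force: [-0.6, 0.1, 0.5]
opening: 0.697
```

```bash
python3 - <<'E'
from h import *
th=1.0;x=np.array([.991,-.136]);y=np.array([.136,.991])
k=np.array([.771,.007])+.195*(-np.cos(th)*x+np.sin(th)*y)
rel([*k,.184],np.cos(th)*x-np.sin(th)*y)
p,d=viewer.read_camera("wrist");cv2.imwrite("pics/w12.png",p[:,:,::-1])
p,d=viewer.read_camera("scene");cv2.imwrite("pics/s12.png",cv2.resize(p[100:300,230:450,::-1],None,fx=3,fy=3))
E
```

```text
pos [0.6887 0.1839 0.1866] axes x,y,z [ 0.908  0.419 -0.004] [-0.004 -0.001 -1.   ] [-0.419  0.908  0.001] q6 [ 0.12 -0.31] t 12.38
shift [ 0.3  2.6 -0.1]
sign 1 turn [ 4.000e-01  1.799e+02 -1.000e-01]
sign -1 turn [-0.  -0.1 -0.2]
```

View pics/w12.png

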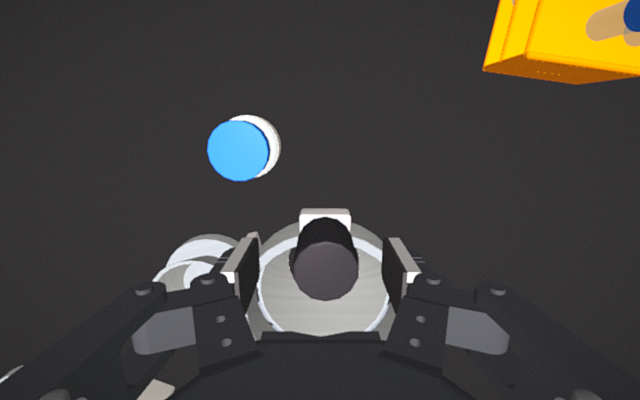

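View pics/s12.png

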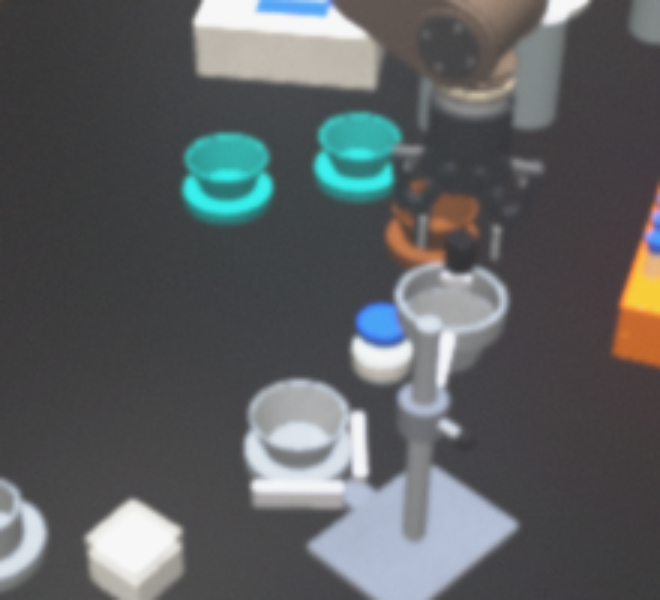

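{"op": "step_arm", "data": {
  "rows": [
    [[0,0,0],[0,1,0],0.55],
    [[0,0,0],[0,1,0],0.55],
    [[0,-2,0],[-7,1,0],0.55],
    [[0,-5,0],[-17,1,-1],0.55],
    [[0,-8,0],[-27,1,-2],0.55],
    [[0,-12,0],[-40,1,-4],0.55],
    [[0,-16,0],[-54,1,-8],0.55],
    [[0,-20,0],[-67,1,-12],0.55],
    [[0,-24,0],[-79,1,-17],0.55],
    [[0,-28,0],[-91,1,-23],0.55]
  ]
}}

```text
time: 13.32
eef_pos: [0.6167, 0.1257, 0.1885]
tcp_rot: [0.633, 0.316, -0.315, -0.633]
contact_force: [0.6, 2.0, -1.2]
opening: 0.449
```

```bash
python3 - <<'E'
from h import *
th=.53;x=np.array([.991,-.136]);y=np.array([.136,.991])
k=np.array([.771,.007])+.195*(-np.cos(th)*x+np.sin(th)*y)
rel([*k,.184],np.cos(th)*x-np.sin(th)*y)
p,d=viewer.read_camera("wrist");cv2.imwrite("pics/w13.png",p[:,:,::-1])
E
```

```text
pos [0.6167 0.1257 0.1885] axes x,y,z [0.602 0.798 0.001] [ 0.001  0.    -1.   ] [-0.798  0.602 -0.001] q6 [ 0.04 -0.88] t 13.32
shift [2.1 4.5 0.4]
sign 1 turn [ 1.000e-01 -1.789e+02 -1.000e-01]
sign -1 turn [0.  1.1 0. ]
```

View pics/w13.png

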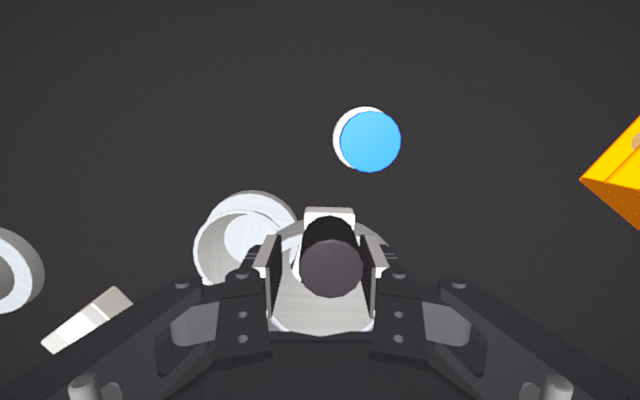

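The knob is riding against the pushing finger at (331,270), and the arm is following the arc.

{"op": "step_arm", "data": {
  "rows": [
    [[0,-4,0],[-14,3,0],0.55],
    [[0,-8,0],[-27,3,-2],0.55],
    [[0,-12,0],[-40,3,-4],0.55],
    [[0,-16,0],[-54,3,-8],0.55],
    [[0,-20,0],[-67,3,-12],0.55],
    [[0,-22,0],[-73,3,-14],0.55],
    [[0,-24,0],[-79,3,-17],0.55],
    [[0,-26,0],[-85.5,3,-20],0.55],
    [[0,-27,0],[-88.5,3,-21],0.55],
    [[0,-28,0],[-91.5,3,-23],0.55]
  ]
}}

```text
time: 14.2
eef_pos: [0.5799, 0.0388, 0.185]
tcp_rot: [0.539, 0.458, -0.458, -0.539]
contact_force: [-0.8, 0.6, -0.0]
opening: 0.453
```

```bash
python3 - <<'E'
from h import *
th=0;x=np.array([.991,-.136]);y=np.array([.136,.991])
k=np.array([.771,.007])+.195*(-np.cos(th)*x+np.sin(th)*y)
rel([*k,.184],np.cos(th)*x-np.sin(th)*y)
print(ctrl.get_state()["contact_force"])
p,d=viewer.read_camera("wrist");cv2.imwrite("pics/w14.png",p[:,:,::-1])
E
```

```text
pos [0.5799 0.0388 0.185 ] axes x,y,z [ 0.161  0.987 -0.   ] [-0. -0. -1.] [-0.987  0.161  0.   ] q6 [-0.11 -1.52] t 14.2
shift [-5.5  1.   1.3]
sign 1 turn [  0.  178.5  -0. ]
sign -1 turn [-0.  -1.5 -0. ]
[-0.81513869  0.57272879 -0.01227098]
```

View pics/w14.png

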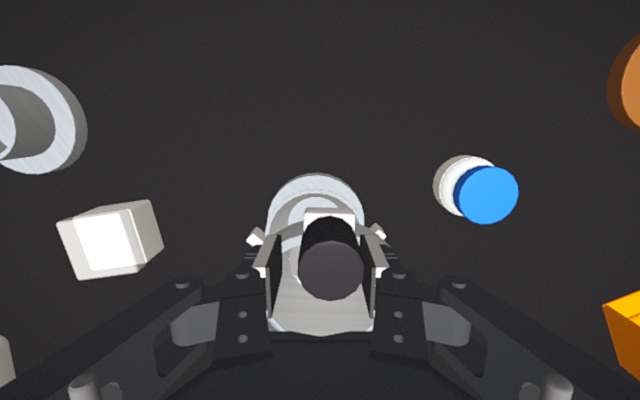

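Nearly at the stop. The last millimetres go slowly, watching the force.

{"op": "step_arm", "data": {
  "rows": [
    [[0,-0.5,0],[-2,1,0],0.55],
    [[0,-1,0],[-4,1,0],0.55],
    [[0,-1.5,0],[-6,1,0],0.55],
    [[0,-1.5,0],[-8,1,0],0.55],
    [[0,-1.5,0],[-9,1,0],0.55],
    [[0,-1.5,0],[-9,1,0],0.55]
  ]
}}

```text
time: 14.75
eef_pos: [0.5779, 0.0296, 0.1832]
tcp_rot: [-0.533, -0.464, 0.466, 0.533]
contact_force: [-0.1, -0.3, 0.9]
opening: 0.45
```

{"op": "step_arm", "data": {
  "rows": [
    [[0,0,0],[-1,0,0],0.55],
    [[0,0,0],[-2,0,0],0.55],
    [[0,0,0],[-3,0,0],0.55],
    [[0,0,0],[-3,0,0],0.55]
  ]
}}

```text
time: 15.08
eef_pos: [0.5774, 0.027, 0.1831]
tcp_rot: [-0.532, -0.464, 0.465, 0.533]
contact_force: [-0.7, 1.6, 0.5]
opening: 0.449
```

```bash
python3 - <<'E'
from h import *
print(ctrl.get_state()["contact_force"])
p,d=viewer.read_camera("wrist");cv2.imwrite("pics/w15.png",p[:,:,::-1])
E
```

```text
[-0.66678768  1.63338765  0.52826686]
```

View pics/w15.png

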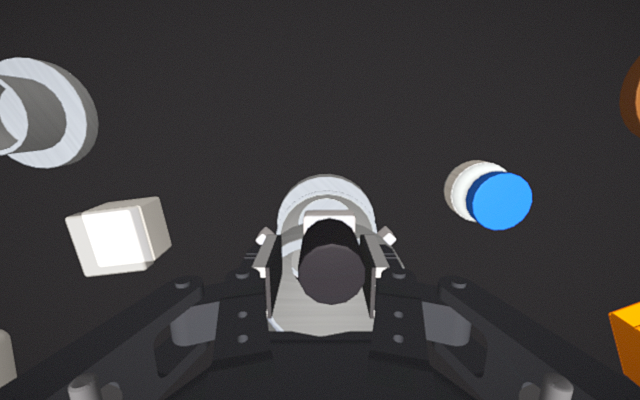

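{"op": "step_arm", "data": {
  "rows": [
    [[0,0,0],[-1,0,0],0.55],
    [[0,0,0],[-2,0,0],0.55],
    [[0,0,0],[-3,0,0],0.55],
    [[0,0,0],[-3,0,0],0.55]
  ]
}}

```text
time: 15.47
eef_pos: [0.577, 0.0246, 0.1832]
tcp_rot: [-0.532, -0.465, 0.465, 0.534]
contact_force: [-0.8, 4.9, -0.4]
opening: 0.449
```

{"op": "step_arm", "data": {
  "rows": [
    [[0,0,0],[-1,0,0],0.55],
    [[0,0,0],[-2,0,0],0.55],
    [[0,0,0],[-2,0,0],0.55]
  ]
}}

```text
time: 15.72
eef_pos: [0.5767, 0.0233, 0.1832]
tcp_rot: [-0.532, -0.465, 0.465, 0.534]
contact_force: [-0.8, 6.3, 0.5]
opening: 0.452
```

The force is rising steadily, so the arm is on the end stop. I'm releasing, lifting off and looking.

{"op": "step_arm", "data": {
  "rows": [
    [[0,0,0],[3,0,0],0.4],
    [[0,0,0],[6,0,0],0.3],
    [[0,0,0],[6,0,0],0.3],
    [[0,0,0],[6,-20,0],0.3],
    [[0,0,0],[6,-50,0],0.3],
    [[0,0,0],[6,-80,20],0.3],
    [[0,0,0],[6,-100,60],1],
    [[0,0,0],[6,-100,100],1],
    [[0,0,0],[6,-100,130],1],
    [[0,0,0],[6,-100,130],1]
  ]
}}

```text
time: 16.55
eef_pos: [0.4449, 0.0459, 0.2834]
tcp_rot: [-0.533, -0.464, 0.466, 0.533]
contact_force: [1.0, 0.8, -0.2]
opening: 0.134
```

```bash
python3 - <<'E'
from h import *
s=ctrl.get_state();print(s["eef_pos"],s["time"],s["opening"])
p,d=viewer.read_camera("top");cv2.imwrite("pics/t16.png",p[80:240,250:450,::-1].repeat(4,0).repeat(4,1)[:600]);np.savez("t16.npz",p=p,d=d)
c=viewer.calibration("top");P=pts(c,d)
p,d=viewer.read_camera("scene");cv2.imwrite("pics/s16.png",cv2.resize(p[150:300,250:430,::-1],None,fx=4,fy=4));np.savez("s16.npz",p=p,d=d)
p,d=viewer.read_camera("wrist");cv2.imwrite("pics/w16.png",p[:,:,::-1])
S=P[150:215,330:390].reshape(-1,3);S=S[(S[:,2]>.195)&(S[:,2]<.22)];print("knob",len(S),np.median(S,0))
E
```

```text
[0.44492181 0.04586791 0.28336582] 16.55 0.13388958592526287
knob 106 [0.57764635 0.03317597 0.20801073]
```

View pics/t16.png

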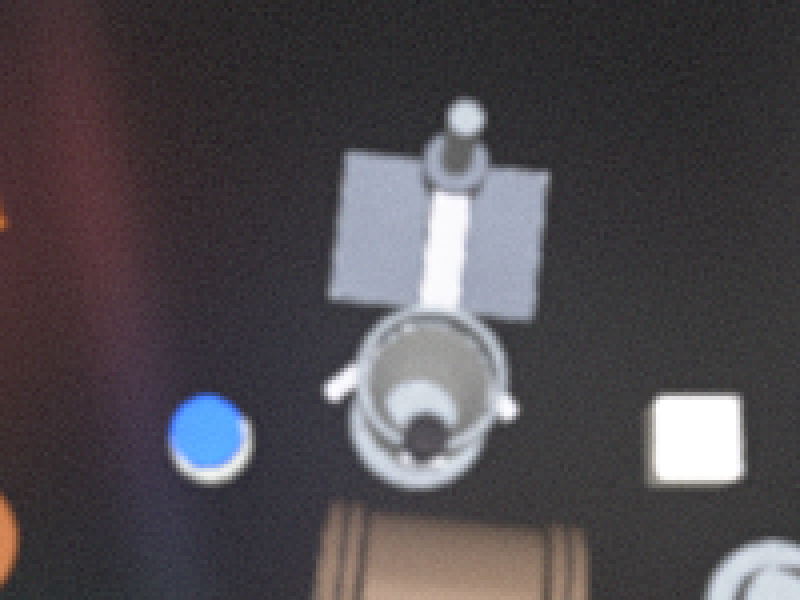

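View pics/s16.png

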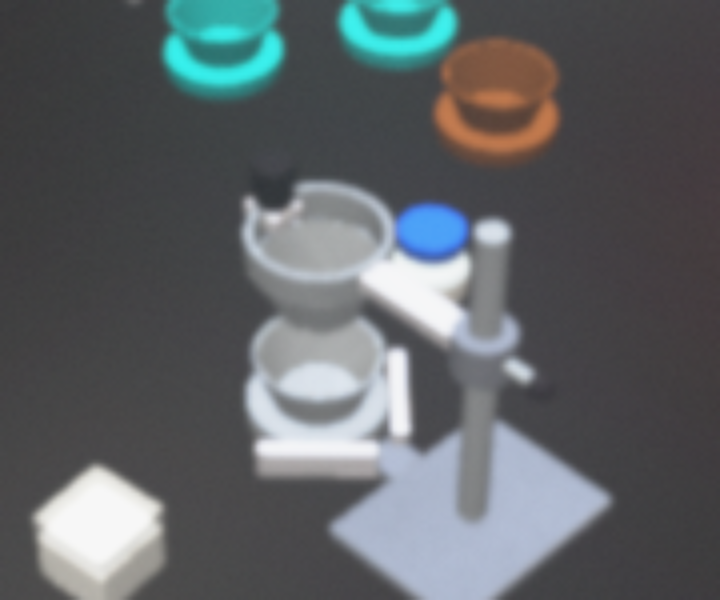

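View pics/w16.png

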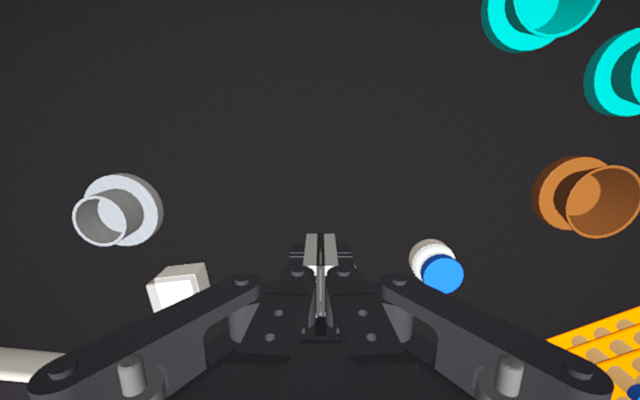

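```bash
python3 - <<'E'
from h import *
c=viewer.calibration("top");print("cone",ray(c,357.9,175.1,.175),"pot",ray(c,354.9,184.5,.014))
f=np.load("s16.npz");c2=viewer.calibration("scene");P=pts(c2,f["d"])
S=P[180:215,305:335].reshape(-1,3);S=S[(S[:,2]>.195)&(S[:,2]<.22)];print("knob scene",len(S),np.median(S,0))
# pot height check in scene: floor
rel([.5776,.0332,.225],[.991,-.136])
E
```

```text
cone [0.6186397  0.02542301 0.175     ] pot [0.62245561 0.02426929 0.014     ]
knob scene 100 [0.58170437 0.02900463 0.20895109]
pos [0.4494 0.045  0.2839] axes x,y,z [ 0.135  0.991 -0.002] [ 0.    -0.002 -1.   ] [-0.991  0.135 -0.   ] q6 [-0.12 -1.56] t 16.7
shift [   5.8   59.  -128.6]
sign 1 turn [  -0.2 -180.    -0. ]
sign -1 turn [ 0.   0.  -0.1]
```

The arm is at its stop with the knob at (0.578, 0.033). The cone axis and the pot agree to about 4 mm, within measuring error. Next I'm going over the knob with shut fingers.

{"op": "step_arm", "data": {
  "rows": [
    [[0,0,0],[5,10,-35],1],
    [[0,0,0],[5,20,-70],1],
    [[0,0,0],[5,30,-105],1],
    [[0,0,0],[5,40,-125],1],
    [[0,0,0],[5,52,-129],1],
    [[0,0,0],[5,60,-129],1],
    [[0,0,0],[5,64,-129],1],
    [[0,0,0],[5,64,-129],1]
  ]
}}

```text
time: 17.37
eef_pos: [0.5761, 0.0331, 0.2173]
tcp_rot: [-0.532, -0.463, 0.467, 0.534]
contact_force: [0.3, -0.1, 0.5]
opening: 0.005
```

```bash
python3 - <<'E'
from h import *
rel([.5776,.0332,.130],[.991,-.136])
s=ctrl.get_state();print(s["contact_force"],s["opening"])
p,d=viewer.read_camera("wrist");cv2.imwrite("pics/w17.png",p[:,:,::-1])
E
```

```text
pos [0.5761 0.0331 0.2173] axes x,y,z [ 0.135  0.991 -0.001] [-0.005 -0.001 -1.   ] [-0.991  0.135  0.005] q6 [-0.12 -1.55] t 17.37
shift [ 0.4 87.3 -1.9]
sign 1 turn [-1.0e-01 -1.8e+02  5.0e-01]
sign -1 turn [-0.3  0.  -0.1]
[ 0.31235623 -0.0589657   0.52912455] 0.005035986078605381
```

View pics/w17.png

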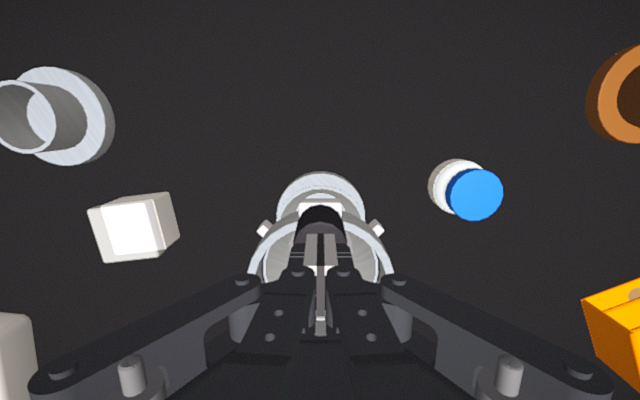

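The shut fingertips sit over the black knob, at (320,225) in the view. Starting to press in small steps.

{"op": "step_arm", "data": {
  "rows": [
    [[0,0,0],[0,4,-2],1],
    [[0,0,0],[0,7,-2],1],
    [[0,0,0],[0,9,-2],1],
    [[0,0,0],[0,11,-2],1],
    [[0,0,0],[0,13,-2],1],
    [[0,0,0],[0,15,-2],1]
  ]
}}

```text
time: 17.92
eef_pos: [0.5791, 0.0327, 0.2047]
tcp_rot: [-0.532, -0.464, 0.466, 0.533]
contact_force: [-2.1, 0.4, 2.2]
opening: 0.002
```

{"op": "step_arm", "data": {
  "rows": [
    [[0,0,0],[0,4,0],1],
    [[0,0,0],[0,8,0],1],
    [[0,0,0],[0,12,0],1],
    [[0,0,0],[0,16,0],1],
    [[0,0,0],[0,20,0],1],
    [[0,0,0],[0,24,0],1],
    [[0,0,0],[0,27,0],1],
    [[0,0,0],[0,30,0],1],
    [[0,0,0],[0,31,0],1],
    [[0,0,0],[0,31,0],1]
  ]
}}

```text
time: 18.75
eef_pos: [0.5794, 0.0326, 0.1728]
tcp_rot: [-0.533, -0.464, 0.466, 0.533]
contact_force: [-1.0, 0.4, 2.0]
opening: -0.001
```

```bash
python3 - <<'E'
from h import *
rel([.5785,.033,.1305],[.991,-.136])
s=ctrl.get_state();print(s["contact_force"],s["opening"])
p,d=viewer.read_camera("scene");cv2.imwrite("pics/s18.png",cv2.resize(p[150:300,250:430,::-1],None,fx=4,fy=4))
p,d=viewer.read_camera("wrist");cv2.imwrite("pics/w18.png",p[:,:,::-1])
E
```

```text
pos [0.5794 0.0326 0.1728] axes x,y,z [ 0.135  0.991 -0.001] [-0.001 -0.001 -1.   ] [-0.991  0.135  0.001] q6 [-0.12 -1.55] t 18.75
shift [ 0.3 42.3  0.9]
sign 1 turn [-1.0e-01 -1.8e+02  1.0e-01]
sign -1 turn [-0.1  0.  -0.1]
[-0.99120262  0.42939097  1.99446274] -0.0006337761370592274
```

View pics/s18.png

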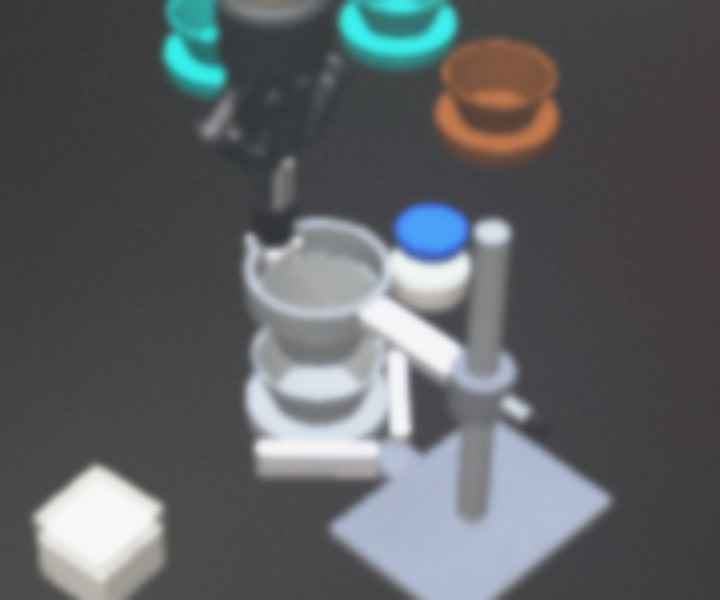

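View pics/w18.png

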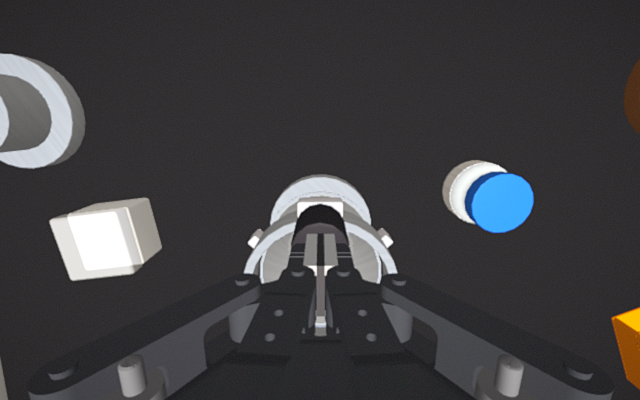

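{"op": "step_arm", "data": {
  "rows": [
    [[0,0,0],[0,4,0],1],
    [[0,0,0],[0,8,0],1],
    [[0,0,0],[0,12,0],1],
    [[0,0,0],[0,15,0],1],
    [[0,0,0],[0,18,0],1],
    [[0,0,0],[0,21,0],1],
    [[0,0,0],[0,24,0],1],
    [[0,0,0],[0,26,0],1],
    [[0,0,0],[0,28,0],1],
    [[0,0,0],[0,29,0],1]
  ]
}}

```text
time: 19.68
eef_pos: [0.5797, 0.0325, 0.1441]
tcp_rot: [0.533, 0.465, -0.465, -0.533]
contact_force: [1.8, 0.1, 3.1]
opening: -0.003
```

```bash
python3 - <<'E'
from h import *
p,d=viewer.read_camera("scene");cv2.imwrite("pics/s19.png",cv2.resize(p[150:300,250:430,::-1],None,fx=4,fy=4))
c=viewer.calibration("scene");P=pts(c,d)
print(ctrl.get_state()["eef_pos"],ctrl.get_state()["contact_force"])
E
```

```text
[0.57963616 0.03252579 0.14396351] [ 1.38168761 -0.75413285  2.64989392]
```

View pics/s19.png

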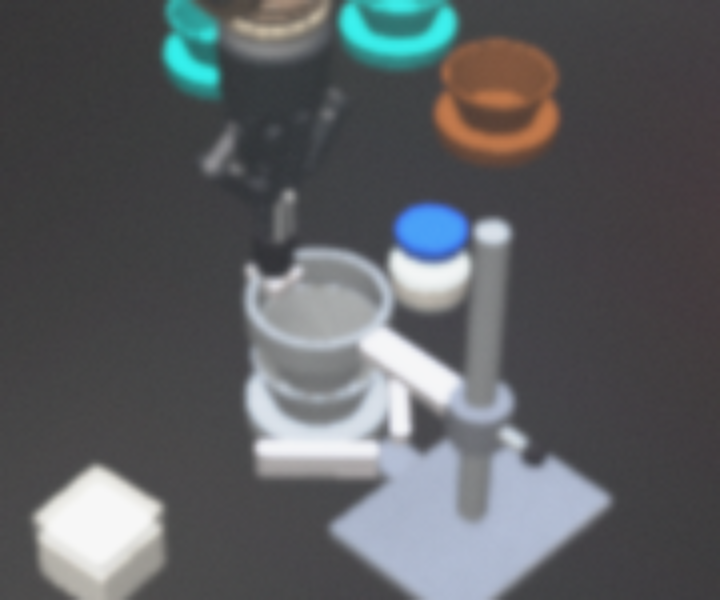

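The cone is inside the pot rim and the force is at the normal sliding level. The last 13 mm go slowly.

{"op": "step_arm", "data": {
  "rows": [
    [[0,0,0],[0,2,0],1],
    [[0,0,0],[0,4,0],1],
    [[0,0,0],[0,6,0],1],
    [[0,0,0],[0,8,0],1],
    [[0,0,0],[0,9,0],1],
    [[0,0,0],[0,9,0],1]
  ]
}}

```text
time: 20.23
eef_pos: [0.5795, 0.0325, 0.135]
tcp_rot: [-0.533, -0.464, 0.465, 0.533]
contact_force: [2.0, 0.4, 2.6]
opening: 0.0
```

{"op": "step_arm", "data": {
  "rows": [
    [[0,0,0],[0,1,0],1],
    [[0,0,0],[0,2,0],1],
    [[0,0,0],[0,3,0],1],
    [[0,0,0],[0,4,0],1],
    [[0,0,0],[0,4,0],1]
  ]
}}

```text
time: 20.65
eef_pos: [0.5794, 0.0326, 0.1311]
tcp_rot: [-0.533, -0.464, 0.465, 0.533]
contact_force: [1.8, 0.6, 3.4]
opening: 0.003
```

```bash
python3 - <<'E'
from h import *
p,d=viewer.read_camera("scene");cv2.imwrite("pics/s20.png",cv2.resize(p[180:290,280:420,::-1],None,fx=5.5,fy=5.5,interpolation=cv2.INTER_CUBIC))
print(ctrl.get_state()["eef_pos"],ctrl.get_state()["contact_force"])
E
```

```text
[0.57937837 0.03255438 0.13112521] [ 2.11298228 -0.45986391  3.20070995]
```

View pics/s20.png

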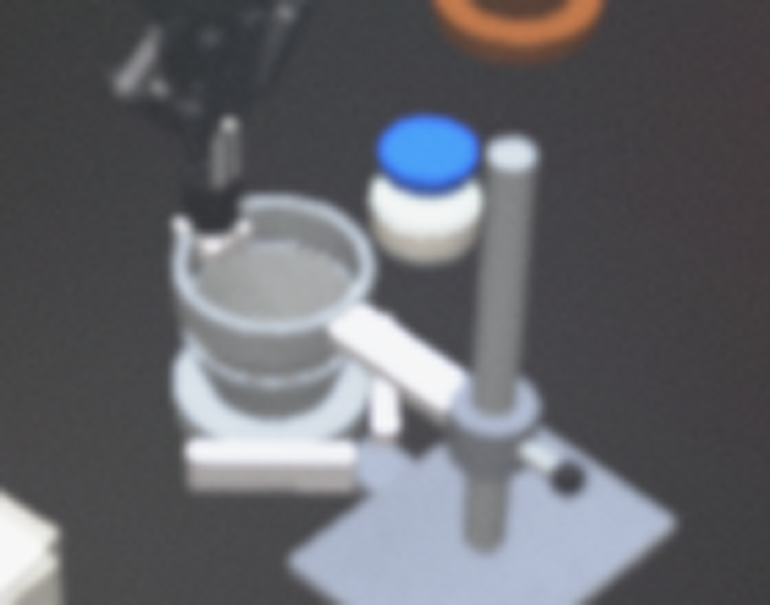

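TCP z is 0.131, so the gap should be about 11 mm. I'm lifting off to verify.

{"op": "step_arm", "data": {
  "rows": [
    [[0,0,0],[0,-5,0],1],
    [[0,0,0],[0,-20,0],1],
    [[0,0,0],[0,-50,10],1],
    [[0,0,0],[0,-85,40],1],
    [[0,0,0],[0,-115,80],1],
    [[0,0,0],[0,-130,115],1],
    [[0,0,0],[0,-130,130],1],
    [[0,0,0],[0,-130,130],1]
  ]
}}

```text
time: 21.37
eef_pos: [0.4471, 0.0512, 0.2624]
tcp_rot: [-0.532, -0.464, 0.466, 0.533]
contact_force: [-0.2, -0.3, -1.0]
opening: 0.004
```

```bash
python3 - <<'E'
from h import *
s=ctrl.get_state();print(s["eef_pos"],s["contact_force"],s["time"])
p,d=viewer.read_camera("top");cv2.imwrite("pics/t21.png",p[80:230,250:450,::-1].repeat(4,0).repeat(4,1));P=pts(viewer.calibration("top"),d)
S=P[150:215,330:390].reshape(-1,3);S=S[(S[:,2]>.118)&(S[:,2]<.145)];print("knob top",len(S),np.median(S,0))
p,d=viewer.read_camera("scene");cv2.imwrite("pics/s21.png",cv2.resize(p[180:290,280:420,::-1],None,fx=5.5,fy=5.5,interpolation=cv2.INTER_CUBIC))
P=pts(viewer.calibration("scene"),d);S=P[200:235,300:335].reshape(-1,3);S=S[(S[:,2]>.118)&(S[:,2]<.145)];print("knob scene",len(S),np.median(S,0))
E
```

```text
[0.44714123 0.05115811 0.26240413] [-0.20351871 -0.28312848 -1.02814926] 21.3667
knob top 97 [0.57699544 0.03180104 0.13354246]
knob scene 108 [0.58143912 0.02908864 0.1345533 ]
```

View pics/t21.png

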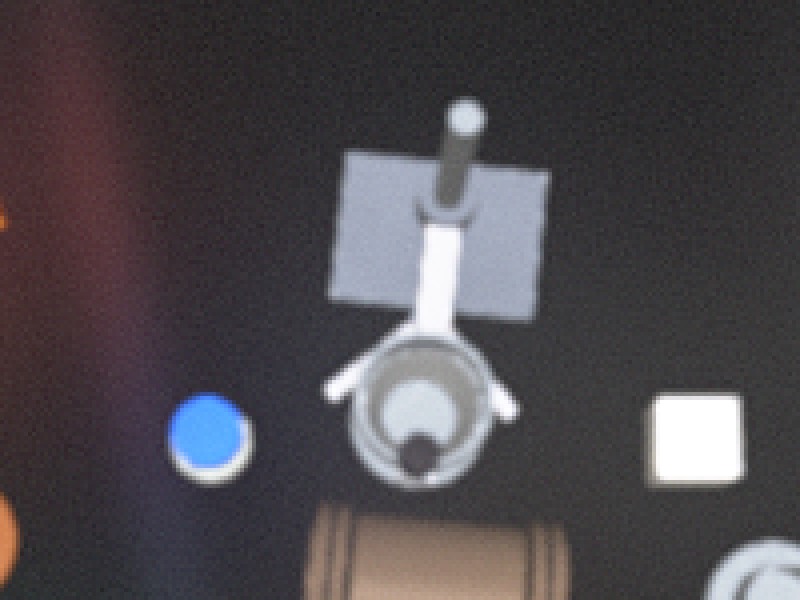

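View pics/s21.png

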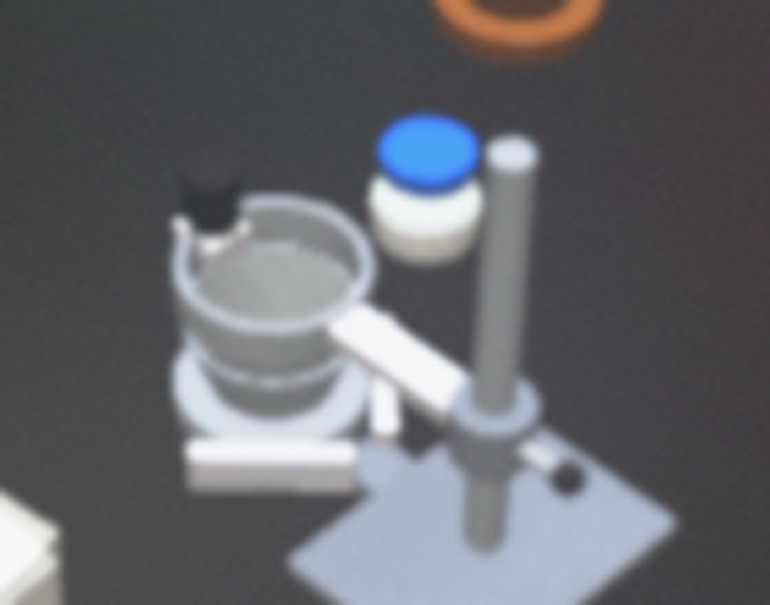

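The two measurements disagree. TCP contact gives a gap of about 11 mm, and camera depth gives about 13.5–14.5 mm. Both are inside the window, but pressing about 2.5 mm more centres the result under either reading.

{"op": "step_arm", "data": {
  "rows": [
    [[0,0,0],[0,0,-40],1],
    [[0,0,0],[0,20,-80],1],
    [[0,0,0],[0,50,-115],1],
    [[0,0,0],[0,80,-132],1],
    [[0,0,0],[0,110,-134],1],
    [[0,0,0],[0,120,-134],1],
    [[0,0,0],[0,120,-134],1]
  ]
}}

```text
time: 22.05
eef_pos: [0.5804, 0.0321, 0.1355]
tcp_rot: [-0.53, -0.462, 0.468, 0.536]
contact_force: [-0.8, 0.1, 0.7]
opening: -0.001
```

```bash
python3 - <<'E'
from h import *
rel([.5785,.0325,.1285],[.991,-.136])
E
```

```text
pos [0.5804 0.0321 0.1355] axes x,y,z [ 0.136  0.991 -0.001] [-0.013  0.001 -1.   ] [-0.991  0.136  0.013] q6 [-0.12 -1.55] t 22.05
shift [0.1 7.  1.8]
sign 1 turn [-1.0e-01 -1.8e+02  1.2e+00]
sign -1 turn [-0.7  0.  -0.1]
```

{"op": "step_arm", "data": {
  "rows": [
    [[0,0,0],[0,0,0],1],
    [[0,0,0],[0,0,0],1]
  ]
}}

```text
time: 22.22
eef_pos: [0.5841, 0.0321, 0.1431]
tcp_rot: [0.533, 0.465, -0.465, -0.532]
contact_force: [0.7, 1.2, 0.5]
opening: 0.004
```

{"op": "step_arm", "data": {
  "rows": [
    [[0,0,0],[0,0,0],1],
    [[0,0,0],[0,0,0],1],
    [[0,0,0],[0,0,0],1]
  ]
}}

```text
time: 22.47
eef_pos: [0.5839, 0.0321, 0.1431]
tcp_rot: [0.533, 0.465, -0.465, -0.532]
contact_force: [-0.4, -0.5, 0.1]
opening: -0.0
```

{"op": "step_arm", "data": {
  "rows": [
    [[0,0,0],[0,2,4],1],
    [[0,0,0],[0,5,4],1],
    [[0,0,0],[0,7,4],1],
    [[0,0,0],[0,8,4],1],
    [[0,0,0],[0,9,4],1],
    [[0,0,0],[0,9,4],1],
    [[0,0,0],[0,9,4],1]
  ]
}}

```text
time: 23.05
eef_pos: [0.5792, 0.0326, 0.1324]
tcp_rot: [-0.532, -0.464, 0.466, 0.533]
contact_force: [-2.3, -0.4, 2.3]
opening: 0.002
```

{"op": "step_arm", "data": {
  "rows": [
    [[0,0,0],[0,1,0],1],
    [[0,0,0],[0,2,0],1],
    [[0,0,0],[0,3,0],1],
    [[0,0,0],[0,3,0],1],
    [[0,0,0],[0,3,0],1]
  ]
}}

```text
time: 23.47
eef_pos: [0.5795, 0.0326, 0.1293]
tcp_rot: [-0.533, -0.464, 0.465, 0.533]
contact_force: [-1.1, 0.4, 2.6]
opening: 0.0
```

Now lifting off, clearing the view and settling, then measuring again.

{"op": "step_arm", "data": {
  "rows": [
    [[0,0,0],[0,-5,0],1],
    [[0,0,0],[0,-20,0],1],
    [[0,0,0],[0,-50,10],1],
    [[0,0,0],[0,-85,40],1],
    [[0,0,0],[0,-115,80],1],
    [[0,0,0],[0,-130,115],1],
    [[0,0,0],[0,-130,130],1],
    [[0,0,0],[0,-130,130],1],
    [[0,0,0],[0,-130,130],1],
    [[0,0,0],[0,-130,130],1]
  ]
}}

```text
time: 24.3
eef_pos: [0.4511, 0.0501, 0.2592]
tcp_rot: [0.533, 0.465, -0.465, -0.533]
contact_force: [0.3, 0.0, -0.9]
opening: -0.005
```

```bash
python3 - <<'E'
from h import *
s=ctrl.get_state();print(s["eef_pos"],s["time"])
p,d=viewer.read_camera("top");cv2.imwrite("pics/t22.png",p[80:230,250:450,::-1].repeat(4,0).repeat(4,1));c=viewer.calibration("top");P=pts(c,d)
S=P[150:215,330:390].reshape(-1,3);S=S[(S[:,2]>.115)&(S[:,2]<.145)];print("knob top",len(S),np.median(S,0),np.percentile(S[:,2],[10,90]))
S=P[98:122,355:378].reshape(-1,3);S=S[S[:,2]>.255];print("post",np.median(S,0))
S=P[182:196,296:308].reshape(-1,3);print("jar(.062)",np.median(S,0));S=P[182:198,417:431].reshape(-1,3);print("tip(.058)",np.median(S,0))
p,d=viewer.read_camera("scene");cv2.imwrite("pics/s22.png",cv2.resize(p[180:290,280:420,::-1],None,fx=5.5,fy=5.5,interpolation=cv2.INTER_CUBIC))
c2=viewer.calibration("scene");P=pts(c2,d);S=P[200:235,300:335].reshape(-1,3);S=S[(S[:,2]>.115)&(S[:,2]<.145)];print("knob scene",len(S),np.median(S,0),np.percentile(S[:,2],[10,90]))
E
```

```text
[0.4511154  0.05013124 0.25924479] 24.3
knob top 91 [0.57742821 0.0318249  0.13169026] [0.12823542 0.13394842]
post [0.76998245 0.00755831 0.26405611]
jar(.062) [0.6039703  0.18639118 0.06136524]
tip(.058) [ 0.5966625  -0.17702362  0.05786299]
knob scene 113 [0.5819974  0.02684854 0.13139216] [0.11807452 0.13582534]
```

View pics/s22.png

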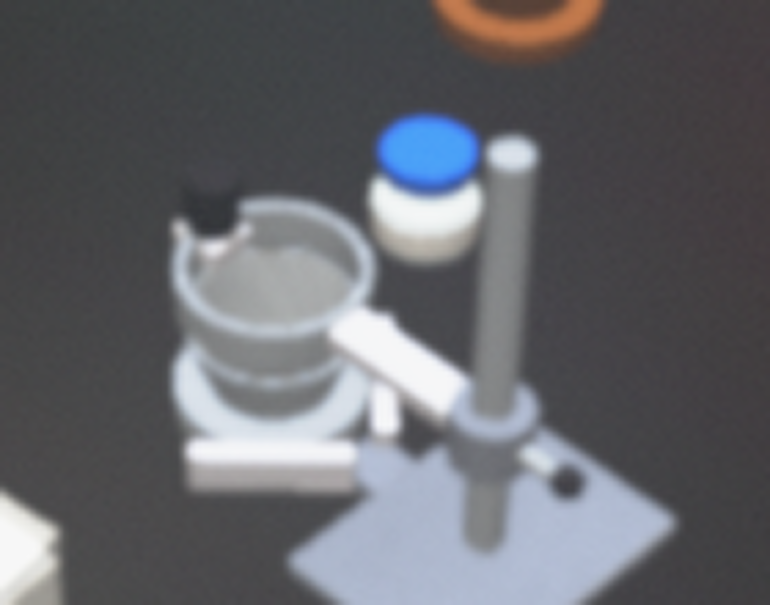

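View pics/t22.png

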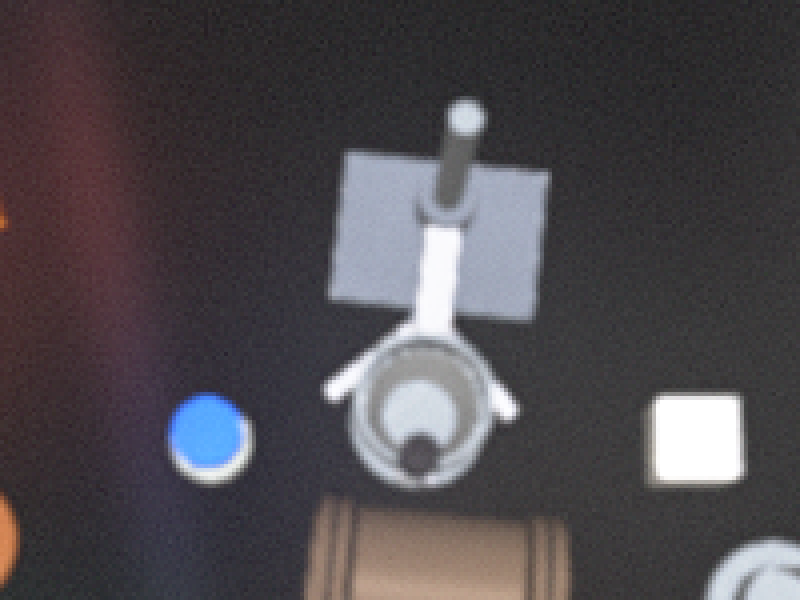

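The gap is now about 9–12 mm by both measurements, the arm is at its stop, the pot is in the V and the robot is clear. Handing in.

```bash
python3 - <<'E'
from plant import ctrl
print(ctrl.sign_off())
E
```

```text
the job is handed in; nothing more can be done
None
```

I parked the wide pot in the V-stop, swung the arm to its end stop, pressed the cone down into the pot and handed the job in. The sign-off gives no verdict, so success isn't confirmed. The run took about 24 s of the 72 s allowed.

- **Pot:** I pushed it by its foot with two fingers. At the V-stop the push force rose to 13 N with no further travel. Its centre then measured (0.622, 0.025), about 2 mm from my estimate of the parking place.
- **Arm:** I swung it by the knob until the force rose at the stop. The knob measured (0.578, 0.033), as expected for the end stop.
- **Cone over pot:** before pressing, my pixel estimates put the two axes about 4 mm apart. That is inside the 6 mm limit but the loosest of the checks. The pressing force stayed near the normal sliding level (about 3 N) throughout, so I saw no sign of wedging.
- **Gap:** the two methods disagreed by 2–3 mm. The first press read about 11 mm from the fingertip height and about 14 mm from camera depth, so I pressed roughly 2 mm more. The last readings were 9.3 mm and about 11.7 mm, both within the 5.5–15.5 mm window.
- **Bystanders:** the jar and tip box looked unmoved in the last pictures. I kept clear of the narrow pot and the look-alikes but did not re-measure any of them.

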